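Load a centrifuge rotor in balance

TASK

The six-bucket centrifuge rotor on its stand is half loaded: two wide 50 ml tubes and, in a grey reducing sleeve, one narrow 15 ml tube. Load the other three buckets from the white rack so that every load faces its like across the hub: the empty grey sleeve goes into the bucket directly opposite the sleeve already in the rotor, the narrow tube from the rack goes down inside that newly placed sleeve, and the two wide tubes from the rack go into the two buckets that are left. Everything must stand upright and fully down; leave the tubes already in the rotor and the buffer bottle where they are.

Things in the scene. Friction and masses are not known exactly. Their poses are not given: they have to be found in the camera images.
- rotor: fixed 6-bucket swing-out rotor on a stand, 204 mm across; origin on its axis at bench level. Open buckets on a 75 mm radius at 0, 60, 120, 180, 240, 300 deg from its x towards y; any yaw. Bore 33 mm, mouth flared to 43 mm; rim 74 mm, flat bore floor 18 mm above the bench. Hub nut 30 mm wide, as high as the rims; arms lower. Fingers closing along the radius have the most room.
- tube50_in_a: 50 ml screw-cap tube, body 28.4 mm in diameter, cap 34 mm in diameter and 16 mm high, 114 mm tall in all, 50 g; origin at the centre of its underside, z up through the cap, gripped by the cap from above. Already in a rotor bucket; stays there. Its top is 58 mm above the rim.
- tube50_in_b: 50 ml screw-cap tube, body 28.4 mm in diameter, cap 34 mm in diameter and 16 mm high, 114 mm tall in all, 50 g; origin at the centre of its underside, z up through the cap, gripped by the cap from above. Already in a rotor bucket; stays there.
- sleeve_in: grey reducing sleeve, twin of 'sleeve', already in a rotor bucket with a narrow tube in it; stays there. Origin at the centre of its underside, z up. The three loaded buckets are neighbours; the sleeve's may be any of the three.
- tube15_in: 15 ml screw-cap tube, body 16 mm in diameter, cap 21 mm in diameter and 16 mm high, 118 mm tall in all, 24 g; origin at the centre of its underside, z up through the cap, gripped by the cap. Already in sleeve_in in the rotor; stays there. Its top is 74 mm above the bucket's rim.
- tube50_c: 50 ml screw-cap tube, body 28.4 mm in diameter, cap 34 mm in diameter and 16 mm high, 114 mm tall in all, 50 g; origin at the centre of its underside, z up through the cap, gripped by the cap from above. Starts in a wide hole of the rack (see tube50_d; its x axis is the rack's). Like tube50_d; either may go in either bucket.
- tube50_d: second loose 50 ml tube, same as tube50_c. Starts in a wide hole of the white rack (fixed, 138 x 172 mm, 56 mm high, floor at 8 mm; front row of three wide holes, back row of three narrow ones, 55 mm apart, rows 82 mm apart). What is in the rack starts with the rack's yaw: x points across it from the wide row to the narrow. Fingers closing along that x have the most room.
- sleeve: empty grey reducing sleeve, open above, 90 mm tall, 40 g; origin at the centre of its underside, z up. Foot 28 mm in diameter, up to 58 mm; collar 36 mm in diameter at 63 to 90 mm height, to be gripped from above. Bore 20 mm, 28.5 mm inside the collar; its floor is 12 mm above the underside. Starts in any wide hole of the rack; in a bucket its collar stays above the rim.
- tube15: 15 ml screw-cap tube, body 16 mm in diameter, cap 21 mm in diameter and 16 mm high, 118 mm tall in all, 24 g; origin at the centre of its underside, z up through the cap, gripped by the cap. Starts in the middle narrow hole of the rack, on the rack's floor, x as the rack's. Seated in the sleeve, its underside is 12 mm above the sleeve's.
- buffer_bottle: white plastic bottle with a screw cap, 55 mm in diameter, 121 mm tall, standing on the bench behind the rotor; origin at the centre of its underside. A bystander: leave it.
Not all that is in view belongs to the job. Leave any blue or orange look-alike of the tube50_c alone.

How it is judged:
At the end, for the whole second after the job is handed in: Both wide tubes and the sleeve stand in buckets (underside within 8 mm of the 75 mm circle, 6 mm of the floor, lean under 0.17 rad), the sleeve over 141 mm from sleeve_in; tube15 in it within 8 mm of its axis, 6 mm of its floor; earlier loads likewise still in place; all released, at rest (horizontal distance between tube50_c and rotor between 0.067 and 0.083 m and z of tube50_c in the frame of rotor between 0.012 and 0.024 m and angle between each of tube50_c, tube50_d, sleeve, tube50_in_a, tube50_in_b, sleeve_in, tube15, tube15_in's own z axis and vertical below 0.17 rad and horizontal distance between tube50_d and rotor between 0.067 and 0.083 m and z of tube50_d in the frame of rotor between 0.012 and 0.024 m and horizontal distance between sleeve and rotor between 0.067 and 0.083 m and z of sleeve in the frame of rotor between 0.012 and 0.024 m and horizontal distance between tube50_in_a and rotor between 0.067 and 0.083 m and z of tube50_in_a in the frame of rotor between 0.012 and 0.024 m and horizontal distance between tube50_in_b and rotor between 0.067 and 0.083 m and z of tube50_in_b in the frame of rotor between 0.012 and 0.024 m and horizontal distance between sleeve_in and rotor between 0.067 and 0.083 m and z of sleeve_in in the frame of rotor between 0.012 and 0.024 m and horizontal distance between tube15 and sleeve below 0.008 m and z of tube15 in the frame of sleeve between 0.007 and 0.018 m and horizontal distance between tube15_in and sleeve_in below 0.008 m and z of tube15_in in the frame of sleeve_in between 0.007 and 0.018 m and horizontal distance between sleeve and sleeve_in above 0.141 m and linear speed of each of tube50_c, tube50_d, sleeve, tube15 below 0.02 m/s); the robot touches nothing.
It fails at once if a load that was already in the rotor is lifted or shifted by more than 25 mm (distance of any of tube50_in_a, tube50_in_b, sleeve_in, tube15_in from where it was at the start of the episode above 0.025 m).
It fails at once if the buffer bottle is shifted by more than 30 mm or knocked over (distance of buffer_bottle from where it was at the start of the episode above 0.03 m or angle between buffer_bottle's own z axis and vertical above 0.5 rad).
It also fails if it takes over 128 s, if anything falls off the work surface, if the arm or the gripper's body presses on something with over 40 N, if the wrist force passes 120 N, or if a joint passes its speed limit or range.

ROBOT

A 6-joint arm with a two-finger parallel gripper is mounted at the origin on a cart in front of the work surface, level with it; the furniture and walls round the work are solid. World frame = base frame: x ahead of the robot, y to its left, z up, the work surface at z = 0. Lengths are in m, angles in rad, forces in N, time in s.
With the tool pointing down it reaches from about 0.225 to 0.875 m from the base axis. Payload 3.4 kg.
Tool frame: the origin (TCP) lies midway between the tips of the shut fingers; the grasp point (between the pads) lies 19 mm behind it (tcp_to_grasp is the distance from the TCP to the grasp point, in m); z points along the fingers, x is the direction in which the jaws open and shut, and the axes are right-handed (so a half turn about z gives the same grasp; the last joint's range is limited). The gripper opens to 85 mm and grips with 20 to 120 N. Pads are 22 mm wide; open, the fingers measure 114 mm over their backs; the gripper's body (76 mm by 85 mm) begins 54 mm behind the grasp point. The pads swing forward as they close: fully open they stand 13 mm farther back than shut.
Start: joints at [-1.417, 0.276, 1.505, -0, 1.361, -0.121], TCP at [0.156, -0.553, 0.205] pointing down, gripper open.
Joint ranges: [-2.89, 2.89], [-0.75, 2.08], [0.22, 2.7], [-1.18, 4.32], [0.11, 2.71], [-2.7, 2.7]. Speed limits (rad/s): [2.57, 2.57, 3.14, 3.14, 3.14, 3.14].

INTERFACE

Orientations are given as a rotation vector (axis times angle).
In Python, from station import state, grab_frame, job_done, tcp_to_grasp gives the robot as it stands.
- The arm moves only by the shell command python3 -m inch 'ROWS' [FORCE]. ROWS is JSON, a list of rows, each a list of 7 numbers: the finger opening in cm, from 0 to 8.54, then the shift along the world's x, y, z in cm, then the turn, a rotation vector about the world's x, y, z in rad. In form: [[hand, dx, dy, dz, rx, ry, rz], ...]. A call has 1 to 5 rows; each row is the pose to reach, as a shift and turn from the pose commanded when the call began; what a row does not reach only later rows make up. A row lasts 1/8 s, in which the tool goes at most 62.5 mm and 10.7 degrees, less where a joint would pass 70% of its speed; a pose out of reach is approached as far as the arm can. A call with a gripper value outside its range is refused whole. The fingers move at their own pace and stop on an object; FORCE is the grip in N (left out, the last holds). Time passes only in rows, so rows that repeat a pose let the fingers close. It gives the time, the measured TCP pose, the force and the opening at its end, in the units of the state.
- state(): the state, without advancing time (a new reading comes with each control period).
- grab_frame(name): name is "scene" or "side" or "wrist"; returns a dict with "frame" (384x512x3 uint8, red, green, blue), "depth" (384x512 float32, m along the optical axis (not along the pixel's ray), 0 where there is no reading), "fx", "fy", "cx", "cy" (pixels), "k1" (the pictures are not rectified: a ray, as slopes to the right and down, at radius r is drawn at 1 + k1 r^2 times it, then the intrinsics apply), "origin" and "orientation" of the camera in the world; the wrist camera has in their place "mount" (4x4, takes a point from camera to tool coordinates, whose origin is the TCP and whose axes are the tool frame's). Camera axes: x right, y down, z forward; pixel columns grow to the right and rows downward; lengths in m; the calibration is good to about 2 mm. A picture is of the moment at which its call begins: read the wrist's pose just before it.
- job_done(): hands the job in, once; it reports no verdict.
The state is a dict: "time": time; "q": joint angles; "dq": joint speeds; "effort": joint torques, N m; "tcp_pos": TCP position; "ee_rot": TCP orientation; "contact_force": force on the tool from outside, world axes, zero at the start; "ft_torque": the same for the moment, N m; "grip_width": opening from 0.0 (shut) to 1.0 (fully open).
Only numpy, scipy, OpenCV 4.12 (cv2) and the standard library are available. Lean on these libraries where they do the work, as an engineer would, in place of code of your own. Each camera call takes 0.05 s, during which the arm holds its last target.

## Working session

There is one attempt and no reset: what is moved stays moved. The work goes in short steps, Python scripts to look and compute and a shell command to move; the robot and the scene stay as the last step left them, time stands still between calls to the robot, and variables do not carry over. Pictures are saved under pics/ and viewed, and the job is handed in when it is done.

```bash
ls; mkdir -p pics; cat > h.py <<'E'
import numpy as np, cv2
from station import state, grab_frame, job_done, tcp_to_grasp
from scipy.spatial.transform import Rotation as R
def rot(o):
    o=np.array(o,float)
    if o.shape==(3,3): return o
    if o.size==3: return R.from_rotvec(o).as_matrix()
    raise Exception(o)
def cam(name):
    s=state(); f=grab_frame(name)
    if 'mount' in f:
        T=np.eye(4);T[:3,:3]=rot(s['ee_rot']);T[:3,3]=s['tcp_pos'];M=T@np.array(f['mount'])
    else:
        M=np.eye(4);M[:3,:3]=rot(f['orientation']);M[:3,3]=f['origin']
    f['M']=M; return f
def save(f,fn,box=None,scale=1.5):
    im=f['frame'][:,:,::-1]
    if box: im=im[box[1]:box[3],box[0]:box[2]]
    cv2.imwrite('pics/'+fn,cv2.resize(im,None,fx=scale,fy=scale,interpolation=cv2.INTER_CUBIC))
def ray(f,u,v):
    xd=(u-f['cx'])/f['fx'];yd=(v-f['cy'])/f['fy'];x,y=xd,yd
    for _ in range(20):
        k=1+f['k1']*(x*x+y*y);x,y=xd/k,yd/k
    return np.array([x,y,1*np.ones_like(x)])
def atz(f,u,v,z):
    d=f['M'][:3,:3]@ray(f,u,v);o=f['M'][:3,3];return o+d*(z-o[2])/d[2]
def proj(f,P):
    p=f['M'][:3,:3].T@(np.array(P)-f['M'][:3,3]);x,y=p[0]/p[2],p[1]/p[2];k=1+f['k1']*(x*x+y*y)
    return np.array([f['cx']+f['fx']*x*k,f['cy']+f['fy']*y*k])
def cloud(f):
    v,u=np.mgrid[0:384,0:512].astype(float)
    r=ray(f,u,v)*f['depth']
    P=np.einsum('ij,jhw->hwi',f['M'][:3,:3],r)+f['M'][:3,3]
    P[f['depth']==0]=np.nan
    return P
E
python3 - <<'E'
from h import *
print(state(), tcp_to_grasp if not callable(tcp_to_grasp) else tcp_to_grasp())
for n in['scene','side','wrist']:
    f=cam(n);save(f,n+'0.png');print(n,f['M'].round(3).tolist(),f['fx'],f['k1'])
    np.savez('/tmp/'+n,**f)
E
```

```text
pics
{'time': 0.0, 'q': array([-1.41697979e+00,  2.76627164e-01,  1.50614974e+00,  3.00653301e-05,
        1.36074199e+00, -1.21007094e-01]), 'dq': array([ 0.00093062, -0.00013605, -0.00068327, -0.00048176,  0.00111506,
        0.00031577]), 'effort': array([-2.96750040e-03, -4.16781485e+01, -2.45807147e+01, -6.26891433e-04,
        1.10765855e-02, -1.39008932e-06]), 'tcp_pos': array([ 0.15595147, -0.55282513,  0.20371483]), 'ee_rot': array([-2.50370299e+00,  1.89539540e+00,  2.14128290e-03]), 'contact_force': array([ 0.17014227, -0.18289404, -0.23378018]), 'ft_torque': array([-0.03069884, -0.00226563, -0.01129149]), 'grip_width': 0.9993071516514425} 0.0187
scene [[-0.781, -0.31, 0.543, -0.166], [-0.625, 0.386, -0.679, 0.915], [0.001, -0.869, -0.495, 0.726], [0.0, 0.0, 0.0, 1.0]] 445.1160820019135 -0.004831715135660667
side [[-0.863, -0.233, 0.449, 0.108], [-0.505, 0.411, -0.759, 0.815], [-0.008, -0.881, -0.473, 0.549], [0.0, 0.0, 0.0, 1.0]] 412.3105675002668 -0.07773402971012648
wrist [[0.27, -0.92, -0.284, 0.229], [-0.963, -0.259, -0.079, -0.533], [-0.0, 0.295, -0.956, 0.374], [0.0, 0.0, 0.0, 1.0]] 342.0301485434978 0.020061072261690748
```

View pics/scene0.png

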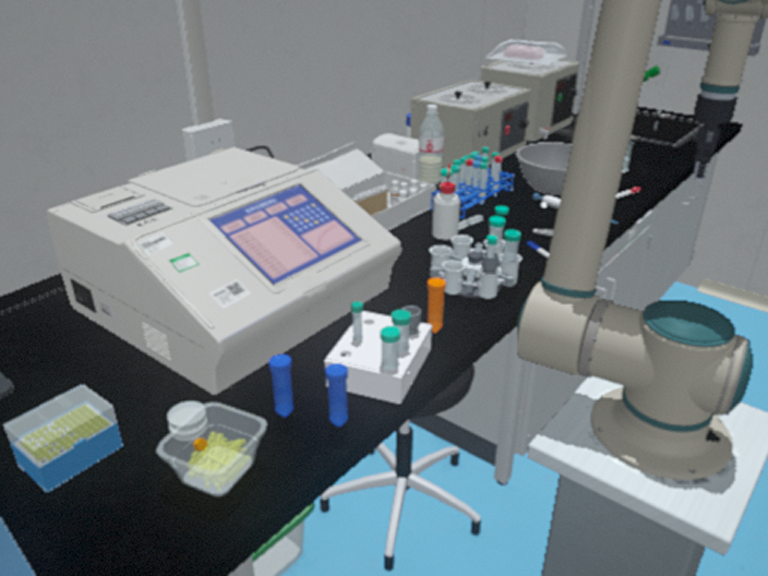

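View pics/side0.png

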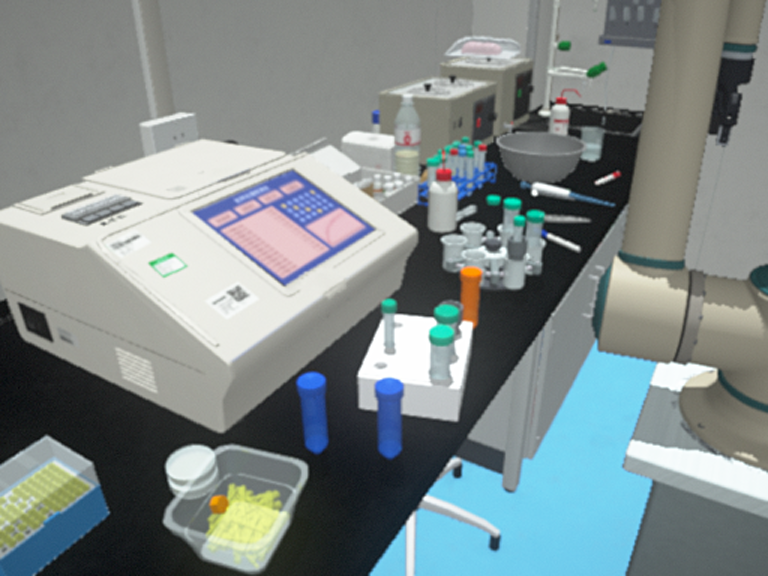

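View pics/wrist0.png

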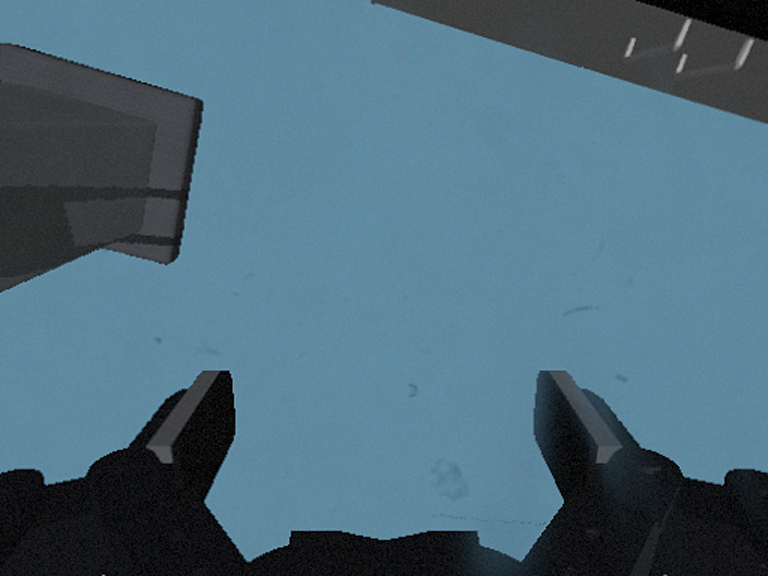

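The scene and side views show the rack (scene ~(375,350)) with two green-capped wide tubes, a grey sleeve, and one narrow tube. The rotor is at scene ~(475,265), with blue/orange decoys nearby. I'll enlarge both.

```bash
python3 - <<'E'
from h import *
for n in['scene','side']:
    f=dict(np.load('/tmp/'+n+'.npz'))
    if n=='scene': b1=(205,180,305,275);b2=(275,120,375,215)
    else: b1=(230,190,330,285);b2=(275,120,375,215)
    save(f,n+'_rack.png',b1,6);save(f,n+'_rotor.png',b2,6)
    P=cloud(f)
    for nm,b in(('rack',b1),('rotor',b2)):
        Q=P[b[1]:b[3],b[0]:b[2]]; g=f['frame'][b[1]:b[3],b[0]:b[2]].astype(int)
        # green caps
        m=((g[...,1]-g[...,0]>50)&(g[...,1]>80)&(Q[...,2]>0.02)).astype(np.uint8)
        k,l,st,c=cv2.connectedComponentsWithStats(m)
        for i in range(1,k):
            if st[i,4]>8:
                q=Q[l==i]; print(n,nm,(c[i]+b[:2]).round(1),st[i,4],np.nanmedian(q,0).round(3),np.nanmax(q[:,2]).round(3))
E
```

```text
scene rack [237.5 203.8] 48 [0.494 0.169 0.122] 0.127
scene rack [267.2 210.9] 112 [0.416 0.143 0.119] 0.123
scene rack [260.  222.2] 124 [0.398 0.196 0.119] 0.122
scene rack [223.8 246.2] 69 [0.407 0.317 0.112] 0.115
scene rotor [313. 132.] 59 [ 0.715 -0.572  0.029] 0.049
scene rotor [331.2 147.6] 69 [ 0.483 -0.29   0.127] 0.132
scene rotor [341.2 156.6] 71 [ 0.421 -0.248  0.128] 0.132
scene rotor [327.8 159.3] 38 [ 0.428 -0.175  0.143] 0.147
side rack [259.  203.5] 86 [0.492 0.167 0.123] 0.127
side rack [295.7 216.5] 393 [0.406 0.174 0.12 ] 0.123
side rack [259.  256.9] 129 [0.405 0.315 0.113] 0.114
side rotor [307.8 124.8] 39 [ 0.711 -0.579  0.028] 0.051
side rotor [340.9 135.8] 78 [ 0.481 -0.288  0.129] 0.134
side rotor [356.4 144.4] 89 [ 0.42  -0.246  0.128] 0.133
side rotor [345.7 146.8] 55 [ 0.427 -0.175  0.144] 0.149
side rotor [297.6 208.6] 170 [0.416 0.142 0.12 ] 0.123
```

```bash
python3 - <<'E'
import cv2,numpy as np
a=[cv2.imread(f'pics/{n}.png') for n in('scene_rack','scene_rotor','side_rack','side_rotor')]
a=[cv2.resize(x,(400,300)) for x in a]
cv2.imwrite('pics/four.png',np.vstack([np.hstack(a[:2]),np.hstack(a[2:])]))
E
```

```text
(no output)
```

View pics/four.png

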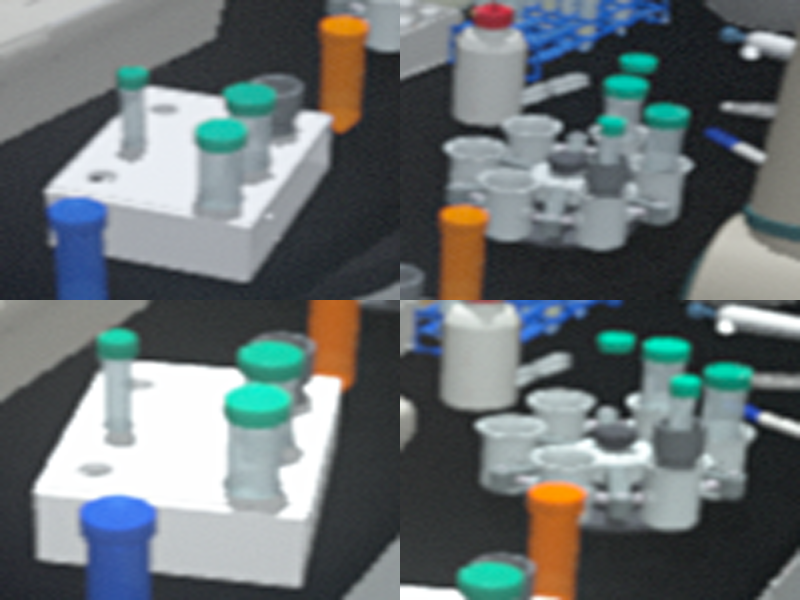

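Rack x heads about 18° and the rotor centre is near (0.49,-0.217). The loaded buckets run sleeve_in, a, b in order, so sleeve_in is at one end. I'll go over the rotor for a wrist look.

```bash
python3 -m inch '[[8.5,3,4,4,0,0,0.18],[8.5,7,8,8,0,0,0.36],[8.5,11,12,9,0,0,0.54],[8.5,15,16,9,0,0,0.72],[8.5,18,20,9,0,0,0.9]]'; python3 -m inch '[[8.5,3,4,0,0,0,0.18],[8.5,6,8,0,0,0,0.36],[8.5,9,12,0,0,0,0.54],[8.5,11,15,0,0,0,0.7],[8.5,11,15,0,0,0,0.7]]'; python3 - <<'E'
from h import *
print(state()['tcp_pos'],state()['ee_rot'],state()['q'])
f=cam('wrist');save(f,'w1.png');np.savez('/tmp/w1',**f)
E
```

```text
time: 0.78
tcp_pos: [0.3375, -0.3519, 0.2947]
ee_rot: [3.082, -0.608, 0.001]
contact_force: [1.5, -0.1, 0.4]
grip_width: 0.995
time: 1.4
tcp_pos: [0.4469, -0.2014, 0.2943]
ee_rot: [-3.103, -0.482, 0.0]
contact_force: [-0.8, -0.1, -0.7]
grip_width: 0.993
[ 0.44685954 -0.20137721  0.29431402] [-3.10348694e+00 -4.81531112e-01  2.51568273e-05] [-5.66044377e-01  1.06771804e-01  1.50452418e+00  7.20146031e-04
  1.53094907e+00 -8.73934659e-01]
```

View pics/w1.png

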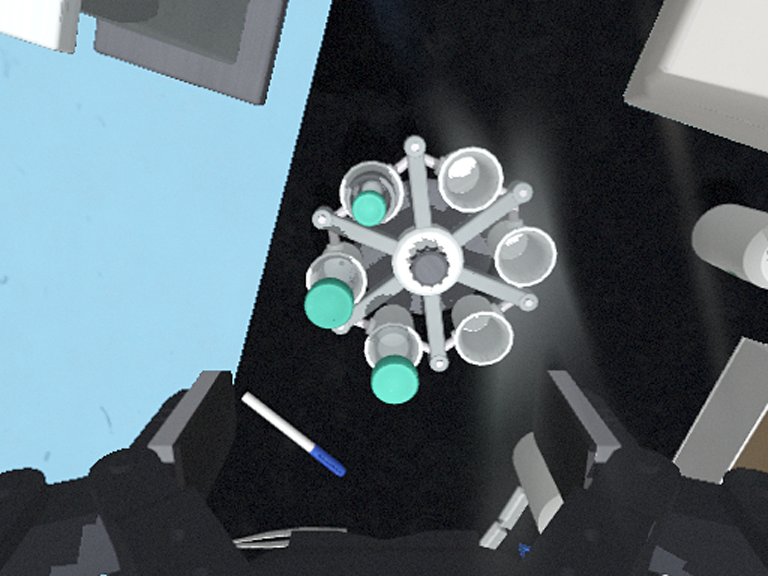

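The wrist view shows the full rotor. The hub is at (428,262), with empty bucket mouths at (470,178), (526,254) and (484,336). The loaded ones are the sleeve plus narrow tube at (370,195), and wide tubes at (330,300) and (394,380). Next I'll fit the rotor.

```bash
python3 - <<'E'
from h import *
from scipy.optimize import least_squares
f=dict(np.load('/tmp/w1.npz'))
for u,v in((470,178),(526,254),(484,336),(428,262),(372,190)): print(atz(f,u/1.5,v/1.5,.074).round(4))
P=cloud(f); m=(abs(P[...,2]-.074)<.004)
Q=P[m]; Q=Q[np.hypot(Q[:,0]-.49,Q[:,1]+.217)<.11]
print(len(Q),np.median(Q[:,2]))
def res(p):
    c=p[:2];a=p[2]+np.arange(6)*np.pi/3
    C=np.c_[c[0]+.075*np.cos(a),c[1]+.075*np.sin(a)]
    d=np.linalg.norm(Q[:,None,:2]-C,axis=2).min(1)-p[3]
    return d
best=None
for y in np.linspace(0,1.05,6):
    r=least_squares(res,[.49,-.217,y,.022],loss='cauchy',f_scale=.001)
    if best is None or r.cost<best.cost:best=r
p=best.x;print(p,best.cost,np.median(abs(res(p))))
for i in range(6):
    a=p[2]+i*np.pi/3; print(i,np.round([p[0]+.075*np.cos(a),p[1]+.075*np.sin(a)],4), np.rad2deg(a), (proj(f,[p[0]+.075*np.cos(a),p[1]+.075*np.sin(a),.074])*1.5).round(0))
# caps
g=f['frame'].astype(int)
m=((g[...,1]-g[...,0]>50)&(g[...,1]>80)).astype(np.uint8)
k,l,st,c=cv2.connectedComponentsWithStats(m)
for i in range(1,k):
    if st[i,4]>50:
        q=P[l==i];q=q[q[:,2]>np.nanmax(q[:,2])-.004];print('cap',c[i].round(1)*1.5,((q.max(0)+q.min(0))/2).round(4))
E
```

```text
[ 0.4986 -0.1492  0.074 ]
[ 0.561  -0.1911  0.074 ]
[ 0.5545 -0.2662  0.074 ]
[ 0.4899 -0.2204  0.074 ]
[ 0.4312 -0.1799  0.074 ]
2899 0.07437163321829598
[ 0.49205016 -0.22498047  0.44142448  0.02181658] 0.0032025664390824176 0.0014023382824595657
0 [ 0.5599 -0.1929] 25.2917599417514 [524. 256.]
1 [ 0.4982 -0.1502] 85.2917599417514 [469. 179.]
2 [ 0.4304 -0.1823] 145.2917599417514 [370. 193.]
3 [ 0.4242 -0.257 ] 205.29175994175142 [335. 280.]
4 [ 0.4859 -0.2997] 265.2917599417514 [392. 348.]
5 [ 0.5537 -0.2677] 325.2917599417514 [482. 337.]
cap [129.45 234.9 ] [ 0.3838 -0.2088  0.3821]
cap [368.4  207.75] [ 0.4309 -0.1821  0.1493]
cap [328.8 302.7] [ 0.4245 -0.2572  0.1328]
cap [394.05 379.35] [ 0.4862 -0.2993  0.133 ]
```

The rotor fit is consistent: centre (0.492,-0.225), with buckets at 25.3°+60k. sleeve_in is at 145°, so the sleeve goes at 325°: (0.554,-0.268). Next is the rack.

```bash
python3 -m inch '[[8.5,-1,6,0,0,0,0],[8.5,-2,12,0,0,0,0],[8.5,-2,18,0,0,0,0],[8.5,-2,24,0,0,0,0],[8.5,-2,30,0,0,0,0]]'; python3 -m inch '[[8.5,0,6,0,0,0,0],[8.5,0,8,0,0,0,0],[8.5,0,8,0,0,0,0]]'; python3 - <<'E'
from h import *
print(state()['tcp_pos'],state()['ee_rot'],state()['q'])
f=cam('wrist');save(f,'w2.png');np.savez('/tmp/w2',**f)
P=cloud(f)
g=f['frame'].astype(int)
m=((g[...,1]-g[...,0]>50)&(g[...,1]>80)).astype(np.uint8)
k,l,st,c=cv2.connectedComponentsWithStats(m)
for i in range(1,k):
    if st[i,4]>50:
        q=P[l==i];q=q[q[:,2]>np.nanmax(q[:,2])-.004];print('cap',c[i].round(1)*1.5,((q.max(0)+q.min(0))/2).round(4),(q.max(0)-q.min(0)).round(4))
E
```

```text
time: 2.08
tcp_pos: [0.4259, 0.0969, 0.2948]
ee_rot: [3.105, 0.47, 0.001]
contact_force: [0.6, 0.5, -0.5]
grip_width: 0.998
time: 2.45
tcp_pos: [0.4261, 0.1766, 0.2943]
ee_rot: [3.104, 0.477, -0.001]
contact_force: [0.5, -0.4, -0.2]
grip_width: 0.997
[0.42607115 0.17657699 0.29431587] [ 3.10442498e+00  4.76643256e-01 -8.10939246e-04] [ 2.42472279e-01  6.09838711e-02  1.55608491e+00 -7.40681771e-04
  1.52510924e+00 -6.21877645e-02]
cap [355.5  207.75] [0.4025 0.1889 0.123 ] [0.0326 0.0335 0.004 ]
cap [357.75 286.05] [0.4197 0.1364 0.1232] [0.0326 0.0334 0.004 ]
cap [475.2  286.65] [0.4973 0.1623 0.1274] [0.0207 0.0203 0.004 ]
```

View pics/w2.png

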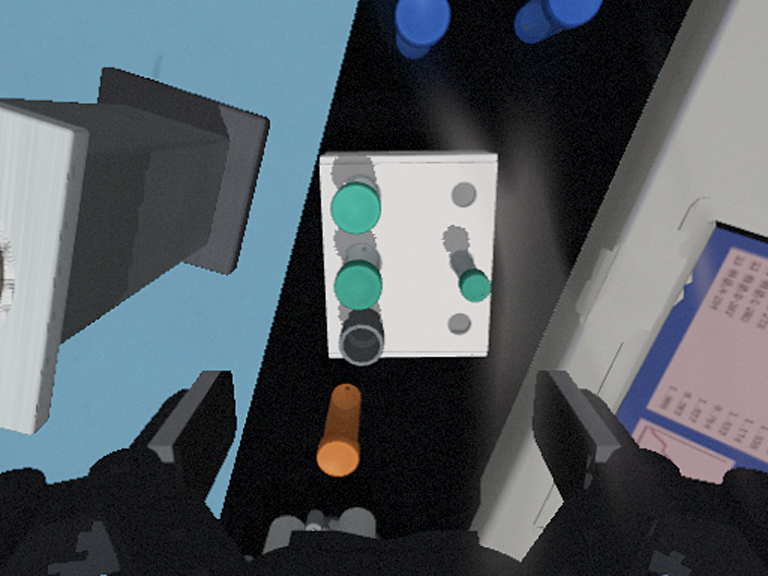

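Caps measured: wide tubes at (0.4025,0.1889) and (0.4197,0.1364), narrow at (0.4973,0.1623). Spacings of 55/82 mm and heights of 122/126 mm match. By extrapolation the sleeve is at (0.437,0.084). I'll check that and the obstacles.

```bash
python3 - <<'E'
from h import *
f=dict(np.load('/tmp/w2.npz'));P=cloud(f)
print('sleeve ring',atz(f,362/1.5,344/1.5,.098).round(4),'proj pred',proj(f,[.4369,.0839,.098])*1.5)
Q=P[200:255,215:270].reshape(-1,3);Q=Q[abs(Q[:,2]-.098)<.004];Q=Q[np.hypot(Q[:,0]-.437,Q[:,1]-.084)<.025]
x0=cv2.minEnclosingCircle(Q[:,:2].astype(np.float32));print(x0)
print('orange',atz(f,338/1.5,456/1.5,.114).round(3))
# device heights near tube15
for nm,f in(('w2',f),('w1',dict(np.load('/tmp/w1.npz')))):
    P=cloud(f).reshape(-1,3);P=P[np.isfinite(P[:,0])]
    c=np.array([.4973,.1623]) if nm=='w2' else np.array([.554,-.268])
    q=P[(P[:,2]>.02)&(P[:,2]<.25)]; d=q[:,:2]-c
    for a in range(0,360,30):
        u=np.array([np.cos(np.radians(a)),np.sin(np.radians(a))]);al=d@u;pe=abs(d@[-u[1],u[0]])
        k=(pe<.02)&(al>.03)&(al<.16)
        print(nm,a,[ (round(lo,3),round(float(q[k&(al>=lo)&(al<lo+.03)][:,2].max()),3)) for lo in np.arange(.03,.15,.03) if (k&(al>=lo)&(al<lo+.03)).sum()>3])
E
```

```text
sleeve ring [0.4374 0.0847 0.098 ] proj pred [361.05026283 344.7671731 ]
((0.43617382645606995, 0.08400001376867294), 0.018231293186545372)
orange [ 0.446 -0.007  0.114]
w2 0 [(np.float64(0.06), 0.159), (np.float64(0.09), 0.169), (np.float64(0.12), 0.184)]
w2 30 [(np.float64(0.06), 0.157), (np.float64(0.09), 0.167), (np.float64(0.12), 0.178)]
w2 60 [(np.float64(0.03), 0.059), (np.float64(0.09), 0.147), (np.float64(0.12), 0.154)]
w2 90 [(np.float64(0.03), 0.06), (np.float64(0.06), 0.059)]
w2 120 [(np.float64(0.03), 0.06), (np.float64(0.06), 0.06), (np.float64(0.09), 0.057)]
w2 150 [(np.float64(0.03), 0.059), (np.float64(0.06), 0.124), (np.float64(0.09), 0.125), (np.float64(0.12), 0.059)]
w2 180 [(np.float64(0.03), 0.059), (np.float64(0.06), 0.125), (np.float64(0.09), 0.124), (np.float64(0.12), 0.059)]
w2 210 [(np.float64(0.03), 0.059), (np.float64(0.06), 0.125), (np.float64(0.09), 0.125)]
w2 240 [(np.float64(0.03), 0.059), (np.float64(0.06), 0.1), (np.float64(0.09), 0.1), (np.float64(0.12), 0.059)]
w2 270 [(np.float64(0.03), 0.059), (np.float64(0.06), 0.06), (np.float64(0.09), 0.059)]
[... 274 characters left out ...]
 60 [(np.float64(0.03), 0.077), (np.float64(0.06), 0.077)]
w1 90 [(np.float64(0.03), 0.077), (np.float64(0.06), 0.077), (np.float64(0.09), 0.078), (np.float64(0.12), 0.055)]
w1 120 [(np.float64(0.03), 0.076), (np.float64(0.06), 0.076), (np.float64(0.09), 0.076), (np.float64(0.12), 0.077)]
w1 150 [(np.float64(0.03), 0.072), (np.float64(0.06), 0.077), (np.float64(0.09), 0.073), (np.float64(0.12), 0.151)]
w1 180 [(np.float64(0.03), 0.135), (np.float64(0.06), 0.135), (np.float64(0.09), 0.135), (np.float64(0.12), 0.135)]
w1 210 [(np.float64(0.03), 0.134), (np.float64(0.06), 0.135), (np.float64(0.09), 0.134)]
w1 240 [(np.float64(0.03), 0.055)]
w1 270 [(np.float64(0.03), 0.055)]
w1 300 []
w1 330 []
```

```bash
python3 -m inch '[[6.5,1.1,-5,0,0,0,0.018],[6.5,1.1,-9.3,-1,0,0,0.018],[6.5,1.1,-9.3,-7,0,0,0.018],[6.5,1.1,-9.3,-13,0,0,0.018],[6.5,1.1,-9.3,-15,0,0,0.018]]' 40; python3 - <<'E'
from h import *
print(state()['tcp_pos'],state()['ee_rot'])
f=cam('wrist');save(f,'w3.png')
E
```

```text
time: 3.12
tcp_pos: [0.4339, 0.081, 0.1413]
ee_rot: [3.102, 0.497, -0.011]
contact_force: [-0.2, -0.4, 0.1]
grip_width: 0.759
[0.43388945 0.08095312 0.14128041] [ 3.10186736  0.49743927 -0.01078226]
```

View pics/w3.png

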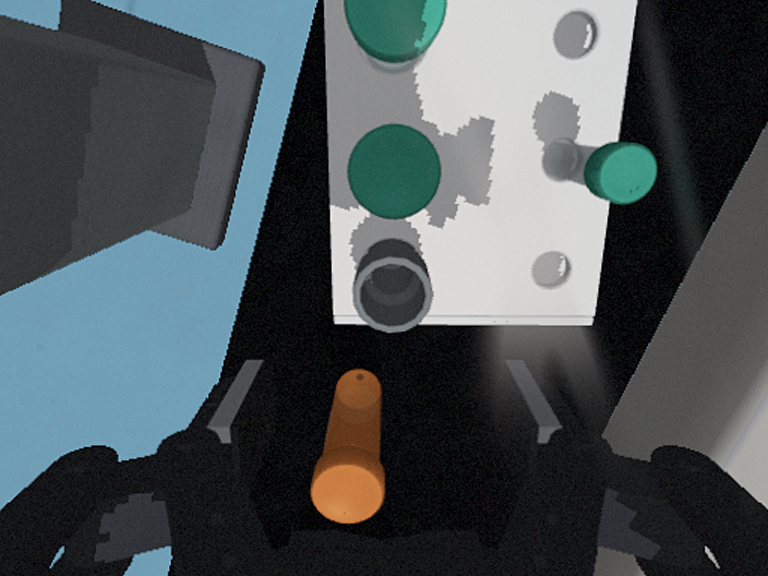

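The sleeve ring is at (393,294) and the arm is still settling. I'll settle and descend.

```bash
python3 -m inch '[[6.5,0,0,-2,0,0,0],[6.5,0,0,-2,0,0,0],[6.5,0,0,-2,0,0,0]]' 40; python3 - <<'E'
from h import *
print(state()['tcp_pos'],state()['ee_rot'])
f=cam('wrist');P=cloud(f);
Q=P.reshape(-1,3);Q=Q[abs(Q[:,2]-.098)<.003];Q=Q[np.hypot(Q[:,0]-.437,Q[:,1]-.084)<.022]
print(cv2.minEnclosingCircle(Q[:,:2].astype(np.float32)),len(Q))
E
```

```text
time: 3.55
tcp_pos: [0.4379, 0.0827, 0.1257]
ee_rot: [3.101, 0.501, 0.003]
contact_force: [-0.1, 0.2, 0.5]
grip_width: 0.761
[0.43788409 0.08273515 0.12573019] [3.10077893e+00 5.01388041e-01 2.94437348e-03]
((0.436322420835495, 0.08421072363853455), 0.018083618953824043) 1040
```

```bash
python3 -m inch '[[6.5,-0.1,0.1,-3,0,0,0],[6.5,-0.1,0.1,-6.1,0,0,0],[6.5,-0.1,0.1,-6.1,0,0,0],[3,-0.1,0.1,-6.1,0,0,0],[3,-0.1,0.1,-6.1,0,0,0]]' 40;python3 -m inch '[[3,0,0,0,0,0,0],[3,0,0,0,0,0,0],[3,0,0,0,0,0,0]]' 40; python3 -m inch '[[3,0,0,2,0,0,0],[3,0,0,5,0,0,0],[3,0,0,9,0,0,0],[3,0,0,14,0,0,0],[3,0,0,14,0,0,0]]' 40
python3 - <<'E'
from h import *
f=cam('wrist');save(f,'w4.png')
f=cam('scene');save(f,'s4.png')
E
```

```text
time: 4.22
tcp_pos: [0.4376, 0.0846, 0.0653]
ee_rot: [3.1, 0.504, 0.005]
contact_force: [-0.0, 0.0, 4.8]
grip_width: 0.388
time: 4.6
tcp_pos: [0.4375, 0.0846, 0.0653]
ee_rot: [3.1, 0.504, 0.006]
contact_force: [-1.2, -0.7, 7.1]
grip_width: 0.381
time: 5.22
tcp_pos: [0.4392, 0.0847, 0.2082]
ee_rot: [3.1, 0.504, 0.016]
contact_force: [0.1, -0.3, -1.0]
grip_width: 0.382
```

View pics/w4.png

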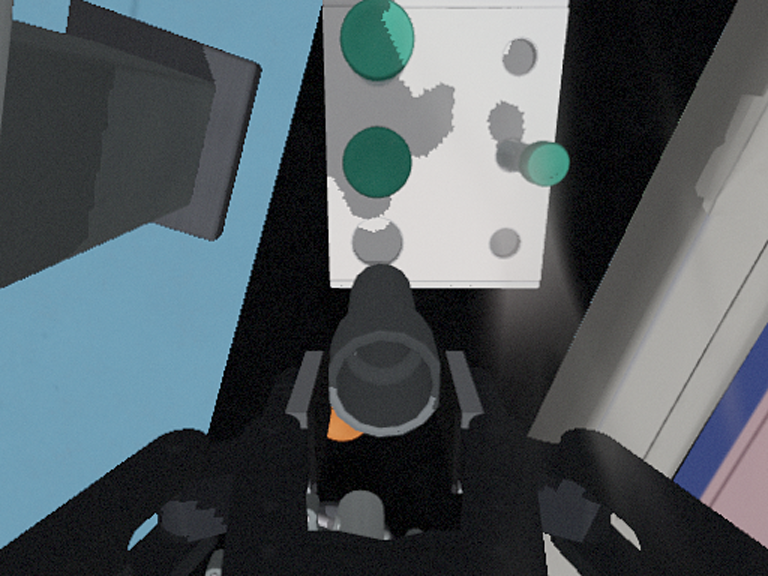

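View pics/s4.png

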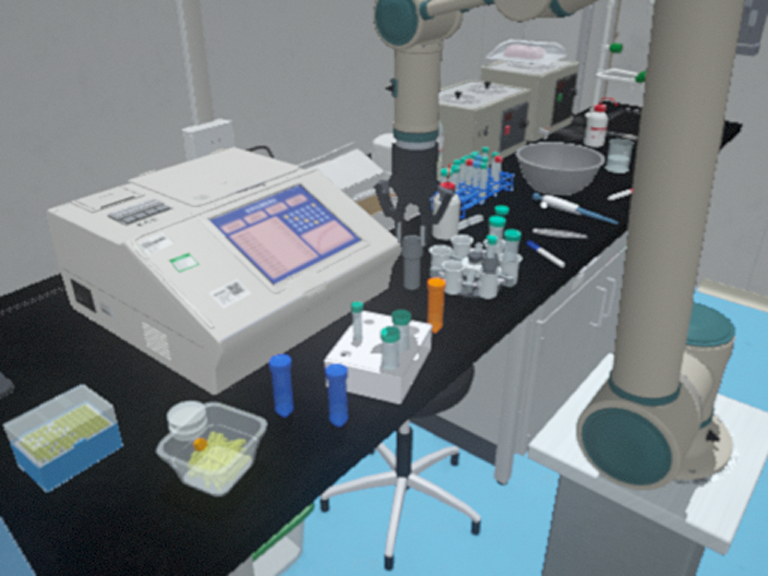

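The sleeve is held upright in the jaws, clear of the rack. Carrying it to bucket 325°, with jaws along the radius.

```bash
python3 -m inch '[[3,1,-4,3,0,0,-0.1],[3,3,-10,4,0,0,-0.26],[3,5,-15.5,4,0,0,-0.42],[3,7,-21,4,0,0,-0.58],[3,9,-26.5,4,0,0,-0.74]]'; python3 -m inch '[[3,1.5,-5,0,0,0,-0.1],[3,2.8,-8.8,0,0,0,-0.188],[3,2.8,-8.8,0,0,0,-0.188],[3,2.8,-8.8,0,0,0,-0.188]]' 
python3 - <<'E'
from h import *
print(state()['tcp_pos'],state()['ee_rot'])
f=cam('wrist');save(f,'w5.png')
f=cam('scene');save(f,'s5.png',(250,80,400,230),4)
E
```

```text
time: 5.95
tcp_pos: [0.5255, -0.1819, 0.2417]
ee_rot: [-3.07, 0.66, 0.005]
contact_force: [1.0, 0.8, 0.4]
grip_width: 0.382
time: 6.45
tcp_pos: [0.5531, -0.2675, 0.2419]
ee_rot: [-2.997, 0.936, 0.006]
contact_force: [0.1, 0.6, -0.1]
grip_width: 0.38
[ 0.55306725 -0.26750468  0.24191216] [-2.99706368  0.93648559  0.00575103]
```

View pics/w5.png

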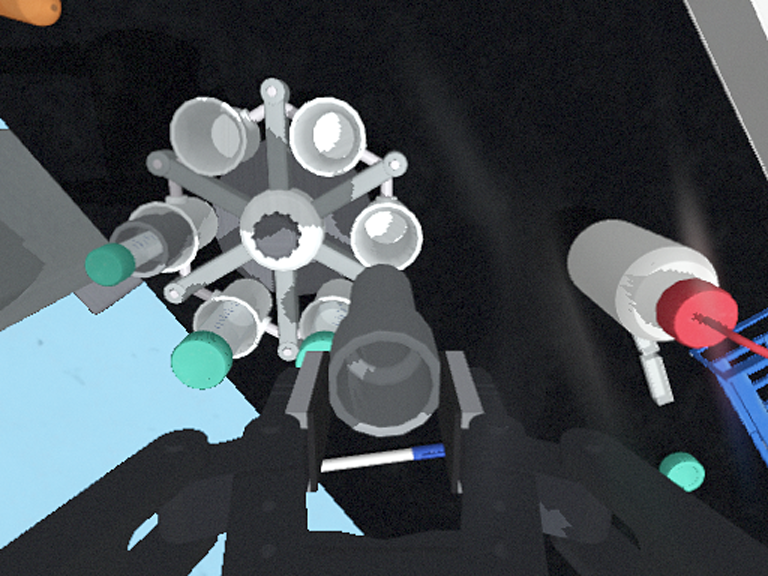

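View pics/s5.png

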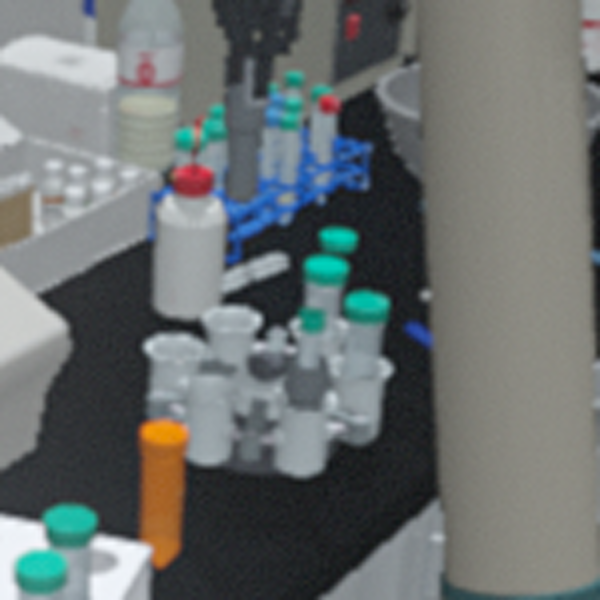

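The wrist view shows the held sleeve, with the target mouth at (385,235) just beyond it, opposite the sleeve_in bucket at (165,235). I'll re-fit the rotor from this view to cross-check.

```bash
cat >> h.py <<'E'
from scipy.optimize import least_squares
def rotorfit(f):
    P=cloud(f); Q=P[abs(P[...,2]-.074)<.004]; Q=Q[np.hypot(Q[:,0]-.492,Q[:,1]+.225)<.11]
    def res(p):
        a=p[2]+np.arange(6)*np.pi/3
        C=np.c_[p[0]+.075*np.cos(a),p[1]+.075*np.sin(a)]
        return np.linalg.norm(Q[:,None,:2]-C,axis=2).min(1)-p[3]
    r=least_squares(res,[.492,-.225,.44,.022],loss='cauchy',f_scale=.001);p=r.x
    print('rotor',p.round(4))
    for i in (0,1,5):
        a=p[2]+i*np.pi/3; print(i,np.round([p[0]+.075*np.cos(a),p[1]+.075*np.sin(a)],4))
E
python3 - <<'E'
from h import *
rotorfit(cam('wrist'))
E
```

```text
rotor [ 0.493  -0.2249  0.4385  0.0218]
0 [ 0.5609 -0.1931]
1 [ 0.4994 -0.1502]
5 [ 0.5546 -0.2678]
```

```bash
python3 -m inch '[[3,0.1,0,-5,0,0,0],[3,0.1,0,-10,0,0,0],[3,0.1,0,-11,0,0,0],[3,0.1,0,-12.5,0,0,0],[3,0.1,0,-12.5,0,0,0]]'; python3 -m inch '[[3,0,0,-2,0,0,0],[3,0,0,-3.5,0,0,0],[3,0,0,-4,0,0,0],[3,0,0,-4,0,0,0]]'
```

```text
time: 7.22
tcp_pos: [0.5554, -0.2684, 0.1191]
ee_rot: [2.998, -0.937, 0.001]
contact_force: [-0.4, 0.6, -0.3]
grip_width: 0.384
time: 7.72
tcp_pos: [0.5552, -0.2686, 0.0786]
ee_rot: [2.998, -0.938, 0.0]
contact_force: [0.4, -0.2, 0.6]
grip_width: 0.384
```

```bash
python3 -m inch '[[3,0,0,-0.3,0,0,0],[3,0,0,-0.3,0,0,0]]'; python3 -m inch '[[4.5,0,0,0,0,0,0],[6,0,0,0,0,0,0],[6,0,0,0,0,0,0],[6,0,0,3,0,0,0],[6,0,0,7,0,0,0]]';python3 -m inch '[[6,0,0,6,0,0,0],[6,0,0,9,0,0,0],[6,0,0,9,0,0,0]]'
python3 - <<'E'
from h import *
f=cam('wrist');save(f,'w6.png');P=cloud(f).reshape(-1,3)
Q=P[np.hypot(P[:,0]-.5546,P[:,1]+.2678)<.03];z=Q[:,2]
Q=Q[abs(z-.108)<.004];print(len(Q),np.median(Q[:,2]),cv2.minEnclosingCircle(Q[:,:2].astype(np.float32)))
f=cam('scene');save(f,'s6.png',(250,80,400,230),4)
E
```

```text
time: 7.98
tcp_pos: [0.5552, -0.2685, 0.0758]
ee_rot: [2.998, -0.937, 0.001]
contact_force: [0.0, 0.3, -1.1]
grip_width: 0.385
time: 8.6
tcp_pos: [0.5542, -0.268, 0.1452]
ee_rot: [-2.998, 0.937, 0.004]
contact_force: [0.1, -0.3, 0.4]
grip_width: 0.706
time: 8.98
tcp_pos: [0.5565, -0.2693, 0.2389]
ee_rot: [2.997, -0.937, 0.01]
contact_force: [0.3, -0.3, -0.8]
grip_width: 0.704
498 0.10862503952036678 ((0.5543734431266785, -0.2673443555831909), 0.0179970134049654)
```

View pics/w6.png

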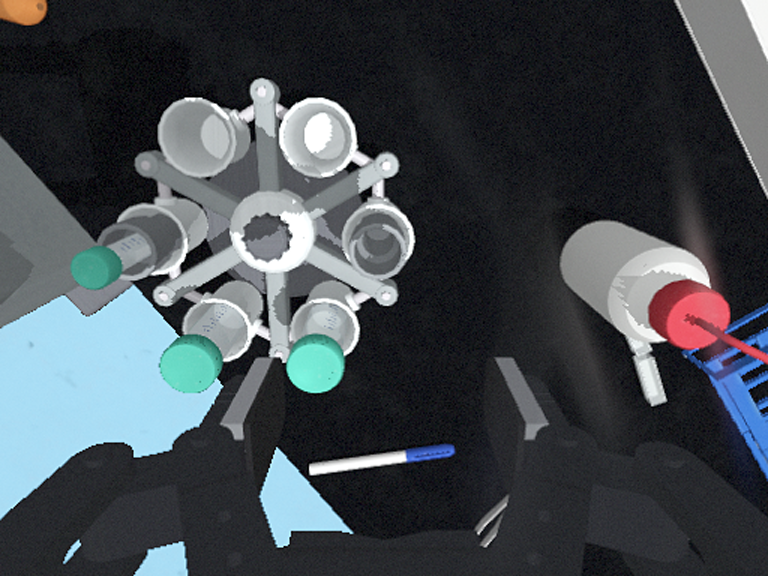

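The sleeve is seated (top at 0.1086, expected 0.108; centre on the bucket). Next is the narrow tube.

```bash
python3 -m inch '[[5,-0.5,3,1,0,0,0.1],[5,-1.5,8.5,1,0,0,0.25],[5,-2.5,14,1,0,0,0.4],[5,-3.3,19.5,1,0,0,0.55],[5,-4,25,1,0,0,0.7]]'; python3 -m inch '[[5,-0.6,6,0,0,0,0.12],[5,-1.2,12,0,0,0,0.228],[5,-1.8,18,0,0,0,0.228],[5,-1.8,18,0,0,0,0.228],[5,-1.8,18,-5,0,0,0.228]]'
python3 -m inch '[[5,0,0,-2,0,0,0],[5,0,0,-2,0,0,0]]'
python3 - <<'E'
from h import *
s=state();print(s['tcp_pos'],s['ee_rot'])
f=cam('wrist');save(f,'w7.png')
P=cloud(f)
g=f['frame'].astype(int)
m=((g[...,1]-g[...,0]>40)&(g[...,1]>60)).astype(np.uint8)
k,l,st,c=cv2.connectedComponentsWithStats(m)
for i in range(1,k):
    if st[i,4]>50:
        q=P[l==i];q=q[q[:,2]>np.nanmax(q[:,2])-.004];print('cap',c[i].round(1)*1.5,((q.max(0)+q.min(0))/2).round(4),(q.max(0)-q.min(0)).round(4))
E
```

```text
time: 9.7
tcp_pos: [0.5133, -0.0166, 0.2434]
ee_rot: [-3.137, -0.155, 0.006]
contact_force: [0.3, 0.4, 1.1]
grip_width: 0.586
time: 10.32
tcp_pos: [0.4994, 0.1621, 0.1968]
ee_rot: [3.1, 0.506, 0.011]
contact_force: [0.4, 0.1, -0.7]
grip_width: 0.583
time: 10.58
tcp_pos: [0.4949, 0.16, 0.1727]
ee_rot: [3.1, 0.502, -0.011]
contact_force: [0.3, -0.2, 0.3]
grip_width: 0.581
[0.49491937 0.16001617 0.17267594] [ 3.10044937  0.50195664 -0.01077162]
cap [116.7   30.75] [ 0.3562  0.2576 -0.0005] [0.001  0.0142 0.0021]
cap [200.4 164.7] [0.4027 0.189  0.123 ] [0.0339 0.0342 0.004 ]
cap [212.7  286.95] [0.4197 0.137  0.123 ] [0.0336 0.0342 0.004 ]
cap [ 70.05 375.  ] [0.4334 0.1519 0.2746] [0.0001 0.0002 0.0006]
cap [390.75 291.  ] [0.4973 0.1626 0.127 ] [0.0209 0.0207 0.004 ]
cap [ 97.05 543.9 ] [ 0.0866 -1.0198 -0.7444] [0.0286 0.0885 0.004 ]
```

View pics/w7.png

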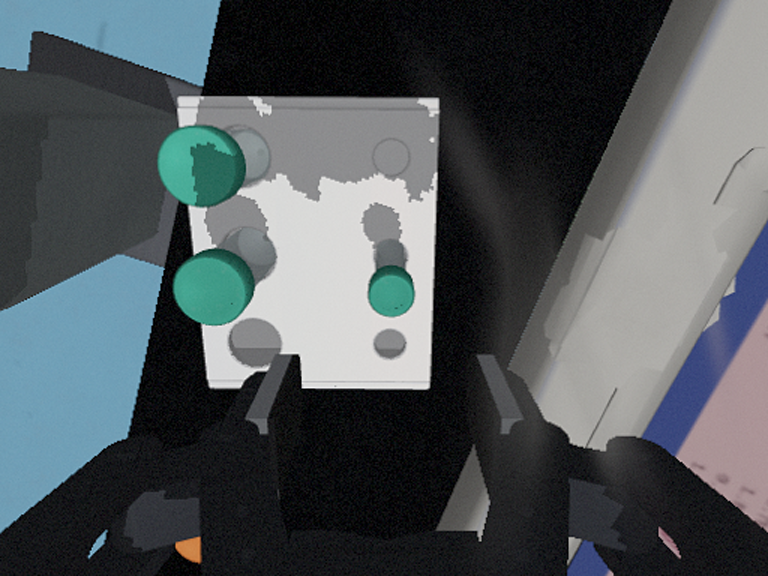

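The cap at (391,291) lines up between the jaws. Descending to grip it.

```bash
python3 -m inch '[[5,0,0,-4,0,0,0],[5,0,0,-7,0,0,0],[5,0,0,-7.9,0,0,0],[5,0,0,-7.9,0,0,0],[1.5,0,0,-7.9,0,0,0]]' 30;python3 -m inch '[[1.5,0,0,0,0,0,0],[1.5,0,0,0,0,0,0],[1.5,0,0,0,0,0,0],[1.5,0,0,0,0,0,0]]' 30; python3 -m inch '[[1.5,0,0,2,0,0,0],[1.5,0,0,6,0,0,0],[1.5,0,0,11,0,0,0],[1.5,0,0,16,0,0,0],[1.5,0,0,16,0,0,0]]'
python3 - <<'E'
from h import *
f=cam('wrist');save(f,'w8.png')
f=cam('side');save(f,'d8.png')
E
```

```text
time: 11.25
tcp_pos: [0.4984, 0.1616, 0.0981]
ee_rot: [-3.101, -0.503, -0.005]
contact_force: [0.9, -0.4, 0.5]
grip_width: 0.388
time: 11.75
tcp_pos: [0.4982, 0.1618, 0.0981]
ee_rot: [-3.101, -0.504, -0.005]
contact_force: [0.1, 0.2, 6.7]
grip_width: 0.206
time: 12.38
tcp_pos: [0.4996, 0.1621, 0.2612]
ee_rot: [-3.101, -0.504, -0.015]
contact_force: [-0.7, -0.3, -0.5]
grip_width: 0.202
```

View pics/w8.png

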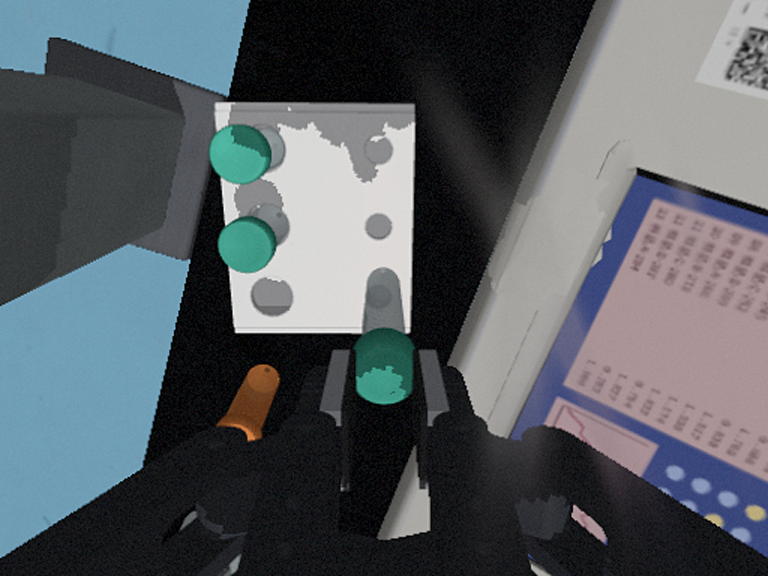

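View pics/d8.png

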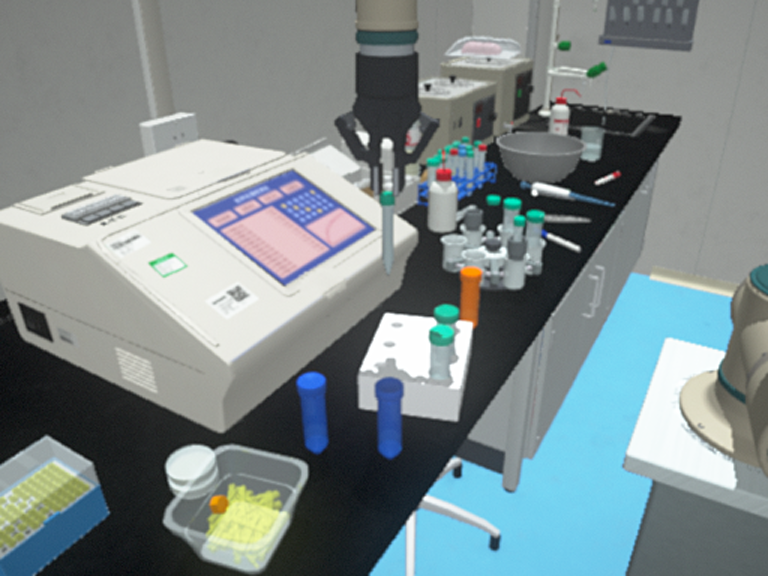

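The narrow tube is held upright. Carrying it to the sleeve.

```bash
python3 -m inch '[[1.5,0,-3,3,0,0,-0.1],[1.5,0,-8.5,3,0,0,-0.25],[1.5,0,-14,3,0,0,-0.4],[1.5,0.7,-19.5,3,0,0,-0.55],[1.5,1.5,-25,3,0,0,-0.7]]'; python3 -m inch '[[1.5,1.4,-6,0,0,0,-0.12],[1.5,2.8,-12,0,0,0,-0.228],[1.5,4.2,-18,0,0,0,-0.228],[1.5,4.2,-18,0,0,0,-0.228],[1.5,4.2,-18,0,0,0,-0.228]]'
python3 -m inch '[[1.5,0,0,0,0,0,0],[1.5,0,0,0,0,0,0]]'
python3 - <<'E'
from h import *
f=cam('wrist');save(f,'w9.png');rotorfit(f);P=cloud(f).reshape(-1,3);print(state()['tcp_pos'])
Q=P[np.hypot(P[:,0]-.5546,P[:,1]+.2678)<.03];Q=Q[abs(Q[:,2]-.108)<.004];print(len(Q),cv2.minEnclosingCircle(Q[:,:2].astype(np.float32)))
f=cam('scene');save(f,'s9.png',(250,40,400,190),4)
E
```

```text
time: 13.1
tcp_pos: [0.5109, -0.0897, 0.2845]
ee_rot: [-3.084, 0.598, 0.006]
contact_force: [1.0, 0.3, -0.6]
grip_width: 0.199
time: 13.72
tcp_pos: [0.5531, -0.2678, 0.2844]
ee_rot: [-2.996, 0.938, 0.007]
contact_force: [-0.0, 0.5, 0.1]
grip_width: 0.202
time: 13.98
tcp_pos: [0.5539, -0.267, 0.2869]
ee_rot: [-2.999, 0.935, -0.0]
contact_force: [0.1, -0.4, -0.3]
grip_width: 0.198
rotor [ 0.4929 -0.2249  0.4368  0.0218]
0 [ 0.5609 -0.1932]
1 [ 0.4994 -0.1502]
5 [ 0.5544 -0.2679]
[ 0.55396518 -0.26720555  0.28707704]
366 ((0.5546372532844543, -0.26753321290016174), 0.018053710460662842)
```

View pics/w9.png

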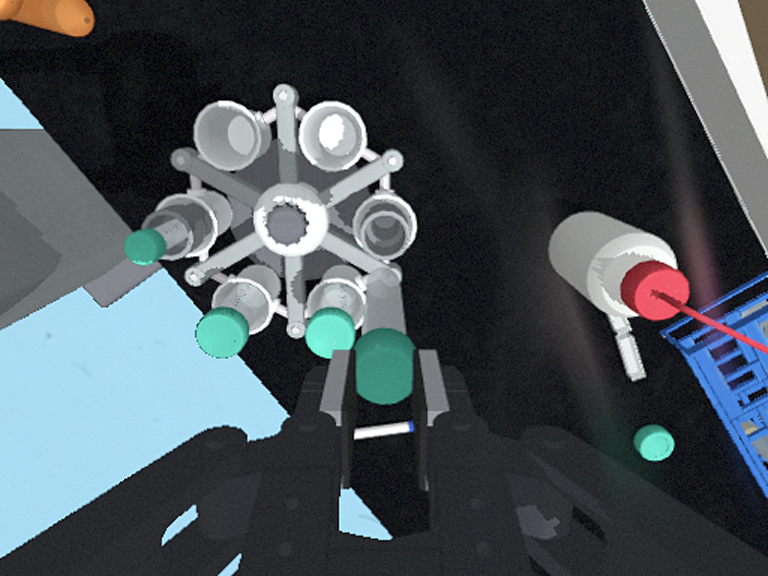

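View pics/s9.png

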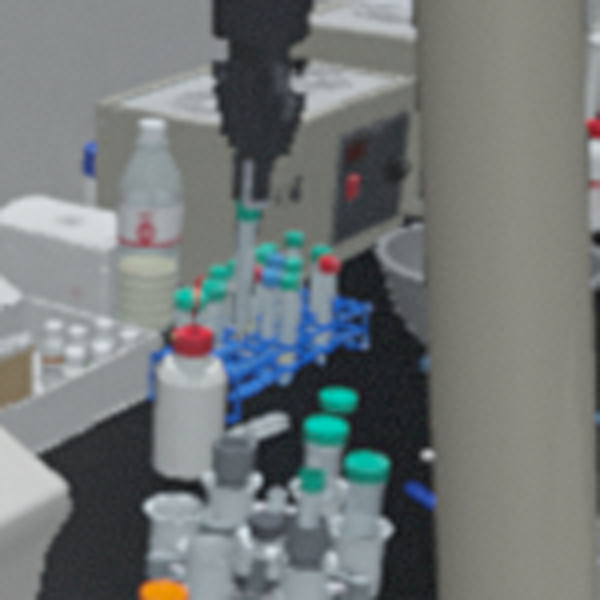

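The sleeve bore is at (0.5546,-0.2675), within about 1 mm of the tube axis. Inserting in stages.

```bash
python3 -m inch '[[1.5,0,-0.1,-5,0,0,0],[1.5,0,-0.1,-9,0,0,0],[1.5,0,-0.1,-9.5,0,0,0],[1.5,0,-0.1,-9.5,0,0,0],[1.5,0,-0.1,-9.5,0,0,0]]'; python3 -m inch '[[1.5,0,0,-1.5,0,0,0],[1.5,0,0,-2.5,0,0,0],[1.5,0,0,-2.5,0,0,0],[1.5,0,0,-2.5,0,0,0]]'
```

```text
time: 14.7
tcp_pos: [0.5553, -0.2701, 0.1939]
ee_rot: [2.997, -0.937, 0.006]
contact_force: [-1.2, 0.2, 0.1]
grip_width: 0.201
time: 15.2
tcp_pos: [0.5541, -0.2695, 0.1665]
ee_rot: [2.998, -0.937, -0.0]
contact_force: [0.2, 0.2, 0.9]
grip_width: 0.2
```

```bash
python3 -m inch '[[1.5,0,0,-1,0,0,0],[1.5,0,0,-2,0,0,0],[1.5,0,0,-2,0,0,0]]'
```

```text
time: 15.58
tcp_pos: [0.5532, -0.2689, 0.1452]
ee_rot: [-2.998, 0.937, 0.004]
contact_force: [-0.7, 0.0, -0.9]
grip_width: 0.201
```

```bash
python3 -m inch '[[1.5,0,0,-1.2,0,0,0],[1.5,0,0,-2.2,0,0,0],[1.5,0,0,-2.2,0,0,0],[1.5,0,0,-2.2,0,0,0]]'
```

```text
time: 16.08
tcp_pos: [0.5541, -0.2696, 0.1246]
ee_rot: [2.998, -0.937, 0.0]
contact_force: [-0.1, -0.4, 0.5]
grip_width: 0.203
```

```bash
python3 -m inch '[[1.5,0,0,-0.4,0,0,0],[1.5,0,0,-0.4,0,0,0]]';python3 -m inch '[[3,0,0,0,0,0,0],[5,0,0,0,0,0,0],[5,0,0,0,0,0,0],[5,0,0,3,0,0,0],[5,0,0,8,0,0,0]]';python3 -m inch '[[5,0,0,3,0,0,0],[5,0,0,5,0,0,0],[5,0,0,5,0,0,0]]'
python3 - <<'E'
from h import *
f=cam('wrist');save(f,'w10.png');P=cloud(f).reshape(-1,3);print(state()['tcp_pos'])
Q=P[np.hypot(P[:,0]-.5546,P[:,1]+.2678)<.03];Q=Q[abs(Q[:,2]-.149)<.006];print(len(Q),np.median(Q[:,2]),cv2.minEnclosingCircle(Q[:,:2].astype(np.float32)))
f=cam('scene');save(f,'s10.png',(250,80,400,230),4)
E
```

```text
time: 16.32
tcp_pos: [0.5539, -0.2694, 0.1205]
ee_rot: [-2.998, 0.937, 0.0]
contact_force: [0.9, 0.1, -1.0]
grip_width: 0.206
time: 16.95
tcp_pos: [0.5528, -0.2687, 0.1995]
ee_rot: [-2.997, 0.937, 0.007]
contact_force: [0.0, 0.4, 0.4]
grip_width: 0.585
time: 17.32
tcp_pos: [0.5549, -0.27, 0.2525]
ee_rot: [2.997, -0.937, 0.006]
contact_force: [-0.7, -0.9, -0.3]
grip_width: 0.589
[ 0.55416354 -0.26955019  0.25093312]
522 0.14836697283350975 ((0.5542780756950378, -0.2681286633014679), 0.010940011590719223)
```

View pics/w10.png

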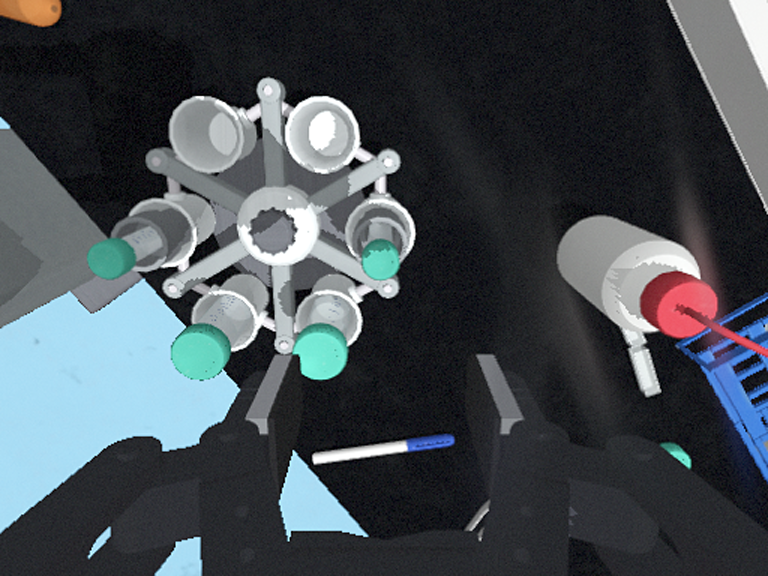

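The narrow tube is seated in the sleeve, top at 0.1484 (0.148 expected). Next is the wide tube at (0.4197,0.1366).

```bash
python3 -m inch '[[7,-1.5,4,1,0,0,0.12],[7,-3.5,9.5,1,0,0,0.28],[7,-5.5,15,1,0,0,0.44],[7,-7.5,20.5,1,0,0,0.6],[7,-9.5,26,1,0,0,0.76]]'; python3 -m inch '[[7,-1.5,5,0,0,0,0.1],[7,-3,10,0,0,0,0.168],[7,-3.9,14.6,0,0,0,0.168],[7,-3.9,14.6,-3,0,0,0.168],[7,-3.9,14.6,-8,0,0,0.168]]'
python3 -m inch '[[7,0,0,0,0,0,0],[7,0,0,0,0,0,0]]'
python3 - <<'E'
from h import *
s=state();print(s['tcp_pos'],s['ee_rot'])
f=cam('wrist');save(f,'w11.png')
P=cloud(f)
g=f['frame'].astype(int)
m=((g[...,1]-g[...,0]>40)&(g[...,1]>60)).astype(np.uint8)
k,l,st,c=cv2.connectedComponentsWithStats(m)
for i in range(1,k):
    if st[i,4]>300:
        q=P[l==i];q=q[q[:,2]>np.nanmax(q[:,2])-.004];print('cap',c[i].round(1)*1.5,((q.max(0)+q.min(0))/2).round(4),(q.max(0)-q.min(0)).round(4))
E
```

```text
time: 18.05
tcp_pos: [0.4574, -0.0077, 0.2591]
ee_rot: [-3.131, -0.249, 0.004]
contact_force: [0.7, 0.5, -0.1]
grip_width: 0.821
time: 18.68
tcp_pos: [0.4205, 0.1375, 0.1799]
ee_rot: [3.1, 0.507, 0.005]
contact_force: [0.7, 0.5, 0.3]
grip_width: 0.818
time: 18.92
tcp_pos: [0.4208, 0.1366, 0.1814]
ee_rot: [-3.101, -0.503, -0.001]
contact_force: [1.1, -0.2, 1.0]
grip_width: 0.821
[0.42075055 0.13655266 0.18137544] [-3.10098962e+00 -5.03200643e-01 -1.36526546e-03]
cap [165.45 230.25] [0.354  0.1272 0.2694] [0.0004 0.0011 0.0021]
cap [381.  166.5] [0.4025 0.1891 0.123 ] [0.033  0.0329 0.004 ]
cap [380.7  283.95] [0.4195 0.1368 0.1226] [0.0331 0.0334 0.004 ]
cap [138.   565.95] [0.378  0.1147 0.2694] [0.003 0.002 0.001]
```

View pics/w11.png

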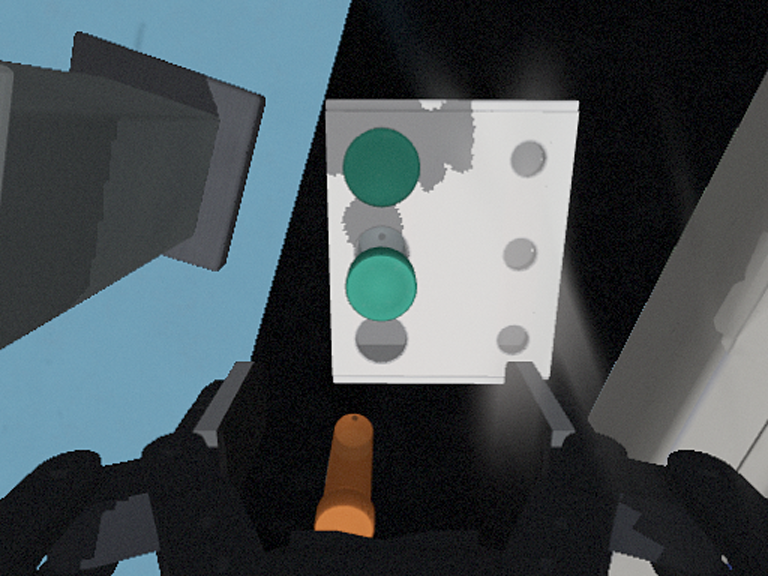

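The cap at (381,284) is aligned within 1 mm. Grip and lift.

```bash
python3 -m inch '[[7,-0.1,0,-5,0,0,0],[7,-0.1,0,-8,0,0,0],[7,-0.1,0,-9,0,0,0],[7,-0.1,0,-9,0,0,0],[2.8,-0.1,0,-9,0,0,0]]' 40;python3 -m inch '[[2.8,0,0,0,0,0,0],[2.8,0,0,0,0,0,0],[2.8,0,0,0,0,0,0],[2.8,0,0,0,0,0,0]]' 40; python3 -m inch '[[2.8,0,0,2,0,0,0],[2.8,0,0,6,0,0,0],[2.8,0,0,11,0,0,0],[2.8,0,0,17,0,0,0],[2.8,0,0,17,0,0,0]]'
python3 - <<'E'
from h import *
f=cam('wrist');save(f,'w12.png')
E
```

```text
time: 19.6
tcp_pos: [0.4207, 0.1367, 0.0922]
ee_rot: [3.101, 0.503, 0.006]
contact_force: [-0.9, -0.9, 0.2]
grip_width: 0.625
time: 20.1
tcp_pos: [0.4202, 0.1367, 0.0921]
ee_rot: [3.101, 0.504, 0.005]
contact_force: [-1.5, 0.2, 6.1]
grip_width: 0.354
time: 20.72
tcp_pos: [0.4223, 0.1371, 0.266]
ee_rot: [3.101, 0.504, 0.019]
contact_force: [-0.0, 0.0, -1.0]
grip_width: 0.35
```

View pics/w12.png

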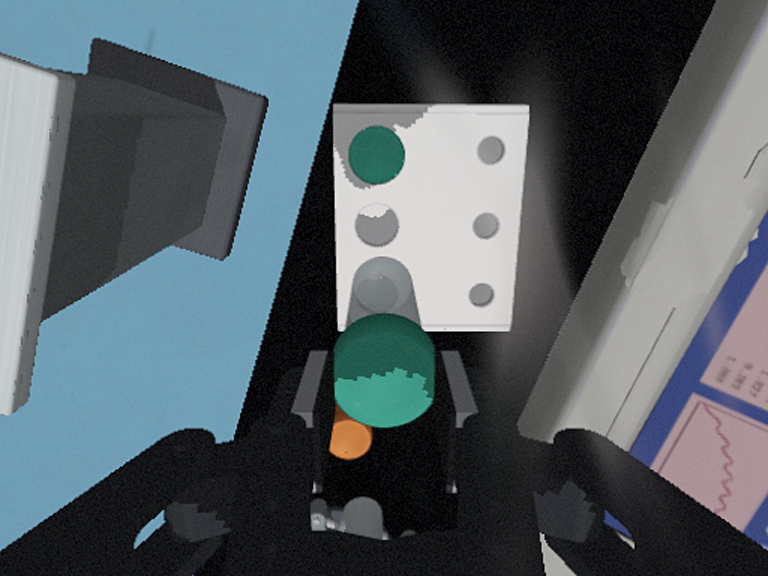

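```bash
python3 -m inch '[[2.8,0.5,-4,1,0,0,0.03],[2.8,2,-10,1,0,0,0.06],[2.8,4,-15.5,1,0,0,0.117],[2.8,6,-21,1,0,0,0.117],[2.8,9,-26,1,0,0,0.117]]'; python3 -m inch '[[2.8,2.5,-4,0,0,0,0],[2.8,5,-7,0,0,0,0],[2.8,5,-7,0,0,0,0],[2.8,5,-7,0,0,0,0],[2.8,5,-7,0,0,0,0]]'
python3 - <<'E'
from h import *
f=cam('wrist');save(f,'w13.png');rotorfit(f);s=state();print(s['tcp_pos'],s['ee_rot'])
E
```

```text
time: 21.4
tcp_pos: [0.5081, -0.125, 0.2691]
ee_rot: [-3.065, -0.682, 0.004]
contact_force: [1.2, 1.6, -0.2]
grip_width: 0.35
time: 22.02
tcp_pos: [0.5581, -0.1923, 0.2703]
ee_rot: [-3.065, -0.685, 0.001]
contact_force: [1.1, 0.1, -0.2]
grip_width: 0.354
rotor [ 0.4927 -0.2248  0.4399  0.0218]
0 [ 0.5605 -0.1928]
1 [ 0.499 -0.15 ]
5 [ 0.5543 -0.2676]
[ 0.55831879 -0.19233568  0.27070046] [-3.06545262e+00 -6.85539127e-01  3.06305038e-04]
```

View pics/w13.png

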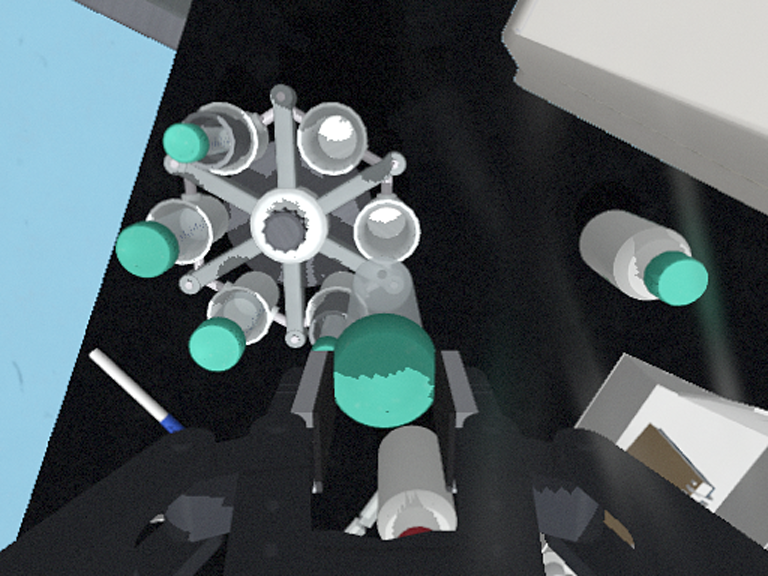

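Two bottles are visible: a red-capped one at (417,490) under the hand and a green-capped one at (675,280). I'll check their clearance from the bucket 0 approach before descending.

```bash
python3 - <<'E'
from h import *
for n in('/tmp/scene.npz','/tmp/w1.npz'):
    f=dict(np.load(n));P=cloud(f).reshape(-1,3)
    Q=P[(P[:,2]>.085)&(P[:,2]<.2)&(np.hypot(P[:,0]-.5605,P[:,1]+.193)<.2)&(P[:,0]>.57)]
    d=np.hypot(Q[:,0]-.5605,Q[:,1]+.193)
    if len(Q):
        print(n,len(Q),d.min(),Q[d.argmin()],Q.min(0),Q.max(0))
f=cam('scene');P=cloud(f).reshape(-1,3);g=f['frame'].reshape(-1,3).astype(int)
m=(g[:,0]-g[:,1]>70)&(g[:,0]-g[:,2]>70)&(P[:,2]>.09)&(P[:,2]<.15)&(P[:,0]>.5)&(P[:,0]<.9)
print(P[m].min(0),P[m].max(0))
m=(np.hypot(P[:,0]-.69,P[:,1]+.2)<.2)&(P[:,2]>.03)&(P[:,2]<.09)&(P[:,0]>.61);
print(P[m].min(0),P[m].max(0))
E
```

```text
/tmp/scene.npz 447 0.14019500489988435 [ 0.58349923 -0.05470439  0.14549721] [ 0.57000705 -0.36468234  0.08534381] [0.69809266 0.00624706 0.19964519]
/tmp/w1.npz 5563 0.1334733359250492 [ 0.57875141 -0.06078042  0.12799698] [ 0.57000014 -0.15673811  0.08500361] [ 0.74132404 -0.0117843   0.16761633]
[ 0.6687951  -0.98875736  0.10428225] [ 0.85164391 -0.39757734  0.13554389]
[ 0.64802012 -0.39637152  0.030137  ] [ 0.87469951 -0.26038957  0.08982277]
```

Nothing tall lies within 130 mm on that side. Lowering into bucket 0.

```bash
python3 -m inch '[[2.8,0.1,0,-5,0,0,0],[2.8,0.1,0,-9,0,0,0],[2.8,0.1,0,-10,0,0,0],[2.8,0.1,0,-11,0,0,0],[2.8,0.1,0,-11,0,0,0]]'; python3 -m inch '[[2.8,0,0,-1.5,0,0,0],[2.8,0,0,-2.5,0,0,0],[2.8,0,0,-2.5,0,0,0]]'
```

```text
time: 22.75
tcp_pos: [0.5605, -0.1936, 0.1614]
ee_rot: [3.065, 0.684, 0.002]
contact_force: [0.1, 0.1, 0.0]
grip_width: 0.354
time: 23.12
tcp_pos: [0.5595, -0.1931, 0.1345]
ee_rot: [-3.065, -0.684, 0.002]
contact_force: [-0.5, -0.5, -0.7]
grip_width: 0.356
```

```bash
python3 -m inch '[[2.8,0,0,-1.5,0,0,0],[2.8,0,0,-2.8,0,0,0],[2.8,0,0,-2.8,0,0,0],[2.8,0,0,-3.2,0,0,0],[2.8,0,0,-3.2,0,0,0]]'
```

```text
time: 23.75
tcp_pos: [0.5599, -0.1935, 0.1035]
ee_rot: [-3.066, -0.684, 0.0]
contact_force: [0.6, -0.3, 0.0]
grip_width: 0.351
```

```bash
python3 -m inch '[[4.5,0,0,-0.1,0,0,0],[6,0,0,-0.1,0,0,0],[6,0,0,-0.1,0,0,0],[6,0,0,4,0,0,0],[6,0,0,9,0,0,0]]';python3 -m inch '[[6,0,0,4,0,0,0],[6,0,0,6,0,0,0],[6,0,0,6,0,0,0]]'
python3 - <<'E'
from h import *
f=cam('wrist');save(f,'w14.png');P=cloud(f).reshape(-1,3);print(state()['tcp_pos'])
Q=P[np.hypot(P[:,0]-.5605,P[:,1]+.1928)<.03];Q=Q[abs(Q[:,2]-.133)<.006];print(len(Q),np.median(Q[:,2]),cv2.minEnclosingCircle(Q[:,:2].astype(np.float32)))
E
```

```text
time: 24.38
tcp_pos: [0.5593, -0.1931, 0.1936]
ee_rot: [-3.064, -0.684, 0.003]
contact_force: [0.8, 0.5, 0.9]
grip_width: 0.705
time: 24.75
tcp_pos: [0.561, -0.1939, 0.2556]
ee_rot: [3.064, 0.684, 0.005]
contact_force: [0.0, -0.1, -0.6]
grip_width: 0.7
[ 0.56012002 -0.19350534  0.25390872]
1160 0.13257480571026198 ((0.5595671534538269, -0.19383813440799713), 0.01734805293381214)
```

View pics/w14.png

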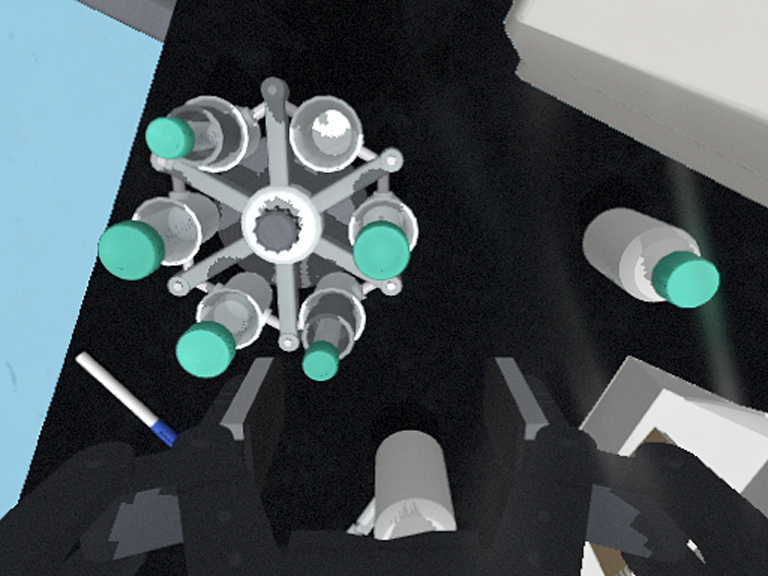

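Seated (top 0.1326, expected 0.132). Now the last wide tube at (0.4025,0.189).

```bash
python3 -m inch '[[7,-3,5,1,0,0,-0.04],[7,-6,10.3,1,0,0,-0.08],[7,-9,15.6,1,0,0,-0.117],[7,-12,21,1,0,0,-0.117],[7,-14,26.5,1,0,0,-0.117]]'; python3 -m inch '[[7,-1,6,0,0,0,0],[7,-1.75,11.7,0,0,0,0],[7,-1.75,11.7,-3,0,0,0],[7,-1.75,11.7,-8,0,0,0],[7,-1.75,11.7,-8,0,0,0]]'
python3 -m inch '[[7,0,0,0,0,0,0],[7,0,0,0,0,0,0]]'
python3 - <<'E'
from h import *
s=state();print(s['tcp_pos'],s['ee_rot'])
f=cam('wrist');save(f,'w15.png')
P=cloud(f)
g=f['frame'].astype(int)
m=((g[...,1]-g[...,0]>40)&(g[...,1]>60)).astype(np.uint8)
k,l,st,c=cv2.connectedComponentsWithStats(m)
for i in range(1,k):
    if st[i,4]>300:
        q=P[l==i];q=q[q[:,2]>np.nanmax(q[:,2])-.004];print('cap',c[i].round(1)*1.5,((q.max(0)+q.min(0))/2).round(4),(q.max(0)-q.min(0)).round(4))
E
```

```text
time: 25.42
tcp_pos: [0.4175, 0.0729, 0.262]
ee_rot: [-3.101, -0.502, 0.004]
contact_force: [0.5, -0.5, 0.3]
grip_width: 0.816
time: 26.05
tcp_pos: [0.3981, 0.1875, 0.1793]
ee_rot: [3.099, 0.504, -0.018]
contact_force: [-0.3, 0.8, -0.3]
grip_width: 0.821
time: 26.3
tcp_pos: [0.4041, 0.1887, 0.1854]
ee_rot: [-3.101, -0.503, -0.006]
contact_force: [0.9, 0.1, 1.2]
grip_width: 0.818
[0.40409056 0.18872888 0.18537328] [-3.10065512 -0.50258802 -0.00577098]
cap [184.65 197.1 ] [0.3368 0.1791 0.2733] [0.0005 0.001  0.0014]
cap [473.25  22.5 ] [0.4054 0.3094 0.1151] [0.0261 0.0217 0.004 ]
cap [379.35 280.8 ] [0.4024 0.1888 0.1228] [0.0333 0.0339 0.004 ]
cap [138.   565.95] [0.3601 0.1664 0.2734] [0.0012 0.0015 0.0007]
```

View pics/w15.png

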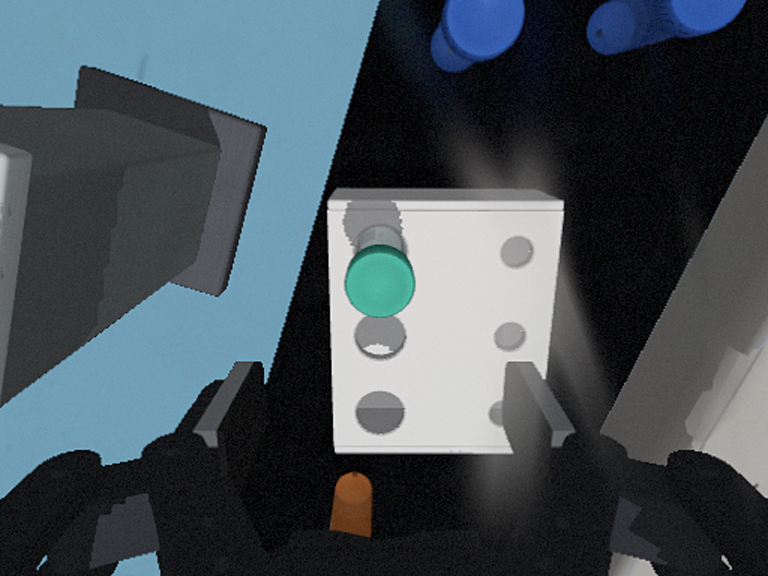

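The cap at (379,281) is aligned. Grip and lift.

```bash
python3 -m inch '[[7,0,0,-5,0,0,0],[7,0,0,-8,0,0,0],[7,0,0,-9.2,0,0,0],[7,0,0,-9.2,0,0,0],[2.8,0,0,-9.2,0,0,0]]' 40;python3 -m inch '[[2.8,0,0,0,0,0,0],[2.8,0,0,0,0,0,0],[2.8,0,0,0,0,0,0],[2.8,0,0,0,0,0,0]]' 40; python3 -m inch '[[2.8,0,0,2,0,0,0],[2.8,0,0,6,0,0,0],[2.8,0,0,11,0,0,0],[2.8,0,0,17,0,0,0],[2.8,0,0,17,0,0,0]]'
```

```text
time: 26.98
tcp_pos: [0.4039, 0.1889, 0.093]
ee_rot: [-3.101, -0.503, -0.005]
contact_force: [-0.7, 0.0, 0.9]
grip_width: 0.621
time: 27.48
tcp_pos: [0.4036, 0.1889, 0.0931]
ee_rot: [-3.101, -0.504, -0.005]
contact_force: [-1.1, 0.4, 6.0]
grip_width: 0.346
time: 28.1
tcp_pos: [0.4057, 0.1895, 0.267]
ee_rot: [-3.099, -0.503, -0.019]
contact_force: [-0.0, -0.2, -0.8]
grip_width: 0.35
```

```bash
python3 -m inch '[[2.8,1,-5,1,0,0,0.16],[2.8,3,-10,1,0,0,0.32],[2.8,5,-15,1,0,0,0.48],[2.8,7,-20,1,0,0,0.64],[2.8,8,-25,1,0,0,0.8]]'; python3 -m inch '[[2.8,1,-5,0,0,0,0.16],[2.8,1.5,-8.9,0,0,0,0.32],[2.8,1.5,-8.9,0,0,0,0.365],[2.8,1.5,-8.9,0,0,0,0.365],[2.8,1.5,-8.9,0,0,0,0.365]]'
python3 - <<'E'
from h import *
f=cam('wrist');save(f,'w16.png');rotorfit(f);s=state();print(s['tcp_pos'],s['ee_rot'])
E
```

```text
time: 28.72
tcp_pos: [0.4828, -0.0631, 0.2706]
ee_rot: [-2.655, -1.678, 0.001]
contact_force: [0.2, 0.4, -0.6]
grip_width: 0.35
time: 29.35
tcp_pos: [0.4972, -0.1499, 0.2712]
ee_rot: [-2.312, -2.126, 0.0]
contact_force: [-1.2, -0.3, -0.1]
grip_width: 0.349
rotor [ 0.4927 -0.2252  0.4418  0.022 ]
0 [ 0.5605 -0.1931]
1 [ 0.4988 -0.1504]
5 [ 0.5543 -0.2679]
[ 0.49729513 -0.14983431  0.27140048] [-2.31181011e+00 -2.12644677e+00  1.81591995e-05]
```

View pics/w16.png

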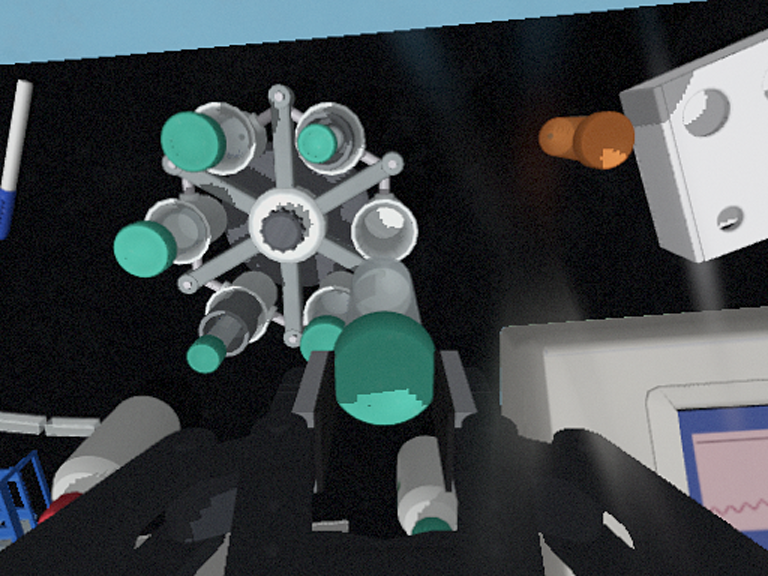

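The rim at (384,230) is just ahead of the held tube, with the fit at (0.4988,-0.1504). Lowering.

```bash
python3 -m inch '[[2.8,0.1,0,-5,0,0,0],[2.8,0.1,0,-9,0,0,0],[2.8,0.1,0,-10,0,0,0],[2.8,0.1,0,-11,0,0,0],[2.8,0.1,0,-11,0,0,0]]'; python3 -m inch '[[2.8,0,0,-1.5,0,0,0],[2.8,0,0,-2.5,0,0,0],[2.8,0,0,-2.5,0,0,0]]'
```

```text
time: 30.02
tcp_pos: [0.4991, -0.1506, 0.1623]
ee_rot: [2.312, 2.126, 0.001]
contact_force: [0.0, -0.3, -0.3]
grip_width: 0.352
time: 30.4
tcp_pos: [0.4977, -0.1502, 0.1355]
ee_rot: [-2.311, -2.125, 0.001]
contact_force: [-0.3, -0.2, -0.3]
grip_width: 0.349
```

```bash
python3 -m inch '[[2.8,0,0,-1.5,0,0,0],[2.8,0,0,-2.8,0,0,0],[2.8,0,0,-2.8,0,0,0],[2.8,0,0,-3.2,0,0,0],[2.8,0,0,-3.2,0,0,0]]'
```

```text
time: 31.02
tcp_pos: [0.4985, -0.1505, 0.1046]
ee_rot: [-2.312, -2.126, -0.0]
contact_force: [0.6, 0.6, -0.5]
grip_width: 0.348
```

```bash
python3 -m inch '[[4.5,0,0,-0.1,0,0,0],[6,0,0,-0.1,0,0,0],[6,0,0,-0.1,0,0,0],[6,0,0,4,0,0,0],[6,0,0,9,0,0,0]]';python3 -m inch '[[6,-2,2,5,0,0,0],[6,-5,4,8,0,0,0],[6,-5,4,8,0,0,0],[6,-5,4,8,0,0,0],[6,-5,4,8,0,0,0]]'
python3 - <<'E'
from h import *
f=cam('wrist');save(f,'w17.png');P=cloud(f);print(state()['tcp_pos'])
g=f['frame'].astype(int)
m=((g[...,1]-g[...,0]>40)&(g[...,1]>60)).astype(np.uint8)
k,l,st,c=cv2.connectedComponentsWithStats(m)
for i in range(1,k):
    if st[i,4]>150:
        q=P[l==i];q=q[q[:,2]>np.nanmax(q[:,2])-.004];x=(q.max(0)+q.min(0))/2;print('cap',c[i].round(1)*1.5,x.round(4),'r',np.hypot(x[0]-.4928,x[1]+.225).round(4))
f=cam('scene');save(f,'s17.png',(250,80,400,230),4)
f=cam('side');save(f,'d17.png')
E
```

```text
time: 31.65
tcp_pos: [0.4978, -0.1502, 0.1948]
ee_rot: [-2.311, -2.125, 0.002]
contact_force: [1.3, -1.1, -0.3]
grip_width: 0.702
time: 32.28
tcp_pos: [0.4485, -0.1107, 0.2732]
ee_rot: [-2.311, -2.125, 0.002]
contact_force: [-0.4, 0.3, -0.5]
grip_width: 0.704
[ 0.44857856 -0.11075603  0.27320682]
cap [336.6   51.75] [ 3.56e-01 -9.98e-02 -1.00e-04] r 0.1855
cap [145.95 227.4 ] [ 0.4247 -0.2567  0.1332] r 0.0751
cap [261.75 232.95] [ 0.431  -0.1822  0.1494] r 0.0752
cap [102.6  324.45] [ 0.486  -0.2994  0.133 ] r 0.0747
cap [328.35 323.55] [ 0.4981 -0.152   0.133 ] r 0.0732
cap [291.75 410.1 ] [ 0.5604 -0.1856  0.1326] r 0.0783
cap [160.95 424.35] [ 0.5536 -0.2683  0.1488] r 0.0746
```

View pics/w17.png

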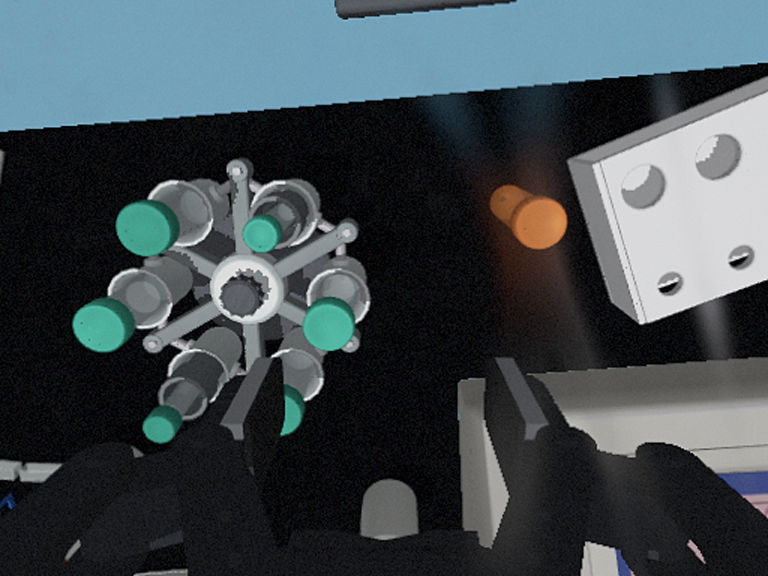

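View pics/s17.png

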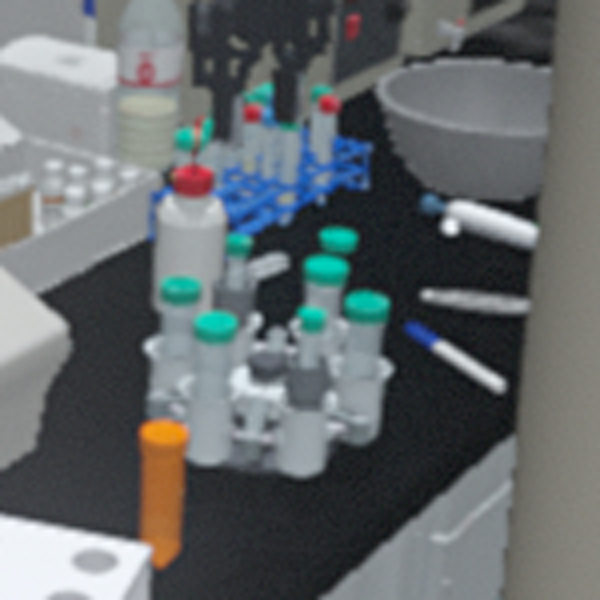

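```bash
python3 -c "
from station import *
print(job_done())"
```

```text
the job is handed in; nothing more can be done
None
```

The rotor is loaded and I handed the job in at about 32 s of the 128 s allowed. It gave no verdict.

- **Sleeve:** it went into the bucket directly opposite `sleeve_in`. Its top measured 109 mm after release, against 108 mm expected.
- **Narrow tube:** it is down inside that sleeve, its cap top at 148–149 mm against 148 mm expected.
- **Wide tubes:** they are in the two remaining buckets, cap tops at 133 mm against 132 mm expected.

In the final wrist and scene pictures everything looked upright. Every cap that was fully in view sat 73–75 mm from the rotor axis. The three earlier loads had stayed within 1 mm, and the gripper was clear of everything. I did not re-measure the buffer bottle, but no move went near it and it still stands upright in the pictures.

One last reading disagreed: the wide tube at 25° came out at 78 mm from the axis. A finger hid part of that cap in the picture. Right after release, with nothing in the way, the same cap read (0.5596, -0.1938), about 1 mm from its bucket centre.

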